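# Kitchen-bench repair: set out the boards, line up the probe, reset the tripped breaker

### The arm

A 6-joint arm with a two-finger parallel gripper is mounted at the origin on the work surface. World frame = base frame: x ahead of the robot, y to its left, z up, the work surface at z = 0. Lengths are in mm, angles in rad, forces in N, time in s.
With the tool pointing down it reaches from about 325 to 925 mm from the base axis. Payload 3.1 kg.
Tool frame: the origin (TCP) lies between the finger pads; the fingertips stand 25 mm ahead of it and the grasp point (between the pads) lies 6 mm ahead of it (ctrl.tip_reach is the distance from the TCP to the fingertips, in mm); z points along the fingers, y is the direction in which the jaws open and shut (so a half turn about z gives the same grasp; the last joint's range is limited). The gripper opens to 85 mm and grips with 20 to 120 N. Pads are 22 mm wide; open, the fingers measure 114 mm over their backs; the gripper's body (76 mm by 85 mm) begins 54 mm behind the grasp point. The pads swing forward as they close: fully open they stand 13 mm farther back than shut.
Start: joints at [1.002, 0.217, 1.613, -0, 1.311, -0.112], TCP at [275.658, 560.938, 256.3] pointing down, gripper open.
Joint ranges: [-2.75, 2.75], [-0.78, 2.1], [0.31, 2.55], [-1.13, 4.27], [0.13, 2.63], [-2.58, 2.58]. Speed limits (rad/s): [2.79, 2.79, 3.14, 3.14, 3.14, 3.14].

### API

Orientations are given as a unit quaternion [w, x, y, z].
In Python, from workcell import ctrl gives the robot as it stands.
- The arm moves only by the tool apply_moves, never from a script. Its argument "deltas" is a list of rows, each a list of 3 entries, a list of its own where there are three numbers: the shift along the tool's x, y, z in m, then the turn about the tool's z in rad, then the opening, from 0 (shut) to 1 (fully open). In form: [[[x, y, z], spin, gripper], ...]. A call has exactly 10 rows; each row shifts and turns the pose as measured when the row begins, along the tool's axes as they then stand; what a row does not reach is not made up. A row lasts 1/8 s, in which the tool goes at most 62.5 mm and 10.7 degrees, less where a joint would pass 70% of its speed; a pose out of reach is approached as far as the arm can. A call with a gripper value outside its range is refused whole. The fingers move at their own pace and stop on an object; the grip force is fixed at half the most. Time passes only in rows, so rows that do not move let the fingers close, or fill a call up. It gives the time, the measured TCP pose, the force and the opening at its end, in the units of the state.
- ctrl.sense(): the state, without advancing time (a new reading comes with each control period).
- ctrl.camera(name): name is "side" or "top" or "wrist"; returns the picture (400x640x3 uint8, blue, green, red); there is no depth.
- ctrl.camera_params(name): a dict with "fx", "fy", "cx", "cy" (pixels), "camera_from_world" (4x4, takes a point from world to camera coordinates); the wrist camera has in their place "tool_from_camera" (4x4, takes a point from camera to tool coordinates, whose origin is the TCP and whose axes are the flange's). Camera axes: x right, y up, looking along -z (the intrinsics and any distortion apply to the point x, -y, -z); pixel columns grow to the right and rows downward; lengths in mm; the calibration is good to about 2 mm. A picture is of the moment at which its call begins: read the wrist's pose just before it. camera_params takes no time and is no camera call.
- ctrl.close_job(): hands the job in, once; it reports no verdict.
The state is a dict: "clock": time; "joints": joint angles; "dq": joint speeds; "tau": joint torques, N m; "eef_pos": TCP position; "tcp_rot": TCP orientation; "contact_force": force on the tool from outside, world axes, zero at the start; "ft_torque": the same for the moment, N m; "grip_width": finger opening in mm.
Only numpy, scipy, OpenCV 4.12 (cv2) and the standard library are available. Lean on these libraries where they do the work, as an engineer would, in place of code of your own. Each camera call takes 0.05 s, during which the arm holds its last target.

### The job

Get the amplifier repair ready for its live test: turn every framed circuit board component side up and lay them all flat on the red mat, not on top of one another, and slide the gold power-supply chassis along the bench, without lifting it, until its yellow test pad is right under the tip of the fixed probe. Only then reset the tripped breaker, the one whose lever has stopped halfway: push its lever fully off, then throw it fully on. Leave the other breaker on, and don't disturb the other odds and ends.

Things in the scene. Friction and masses are not known exactly. Their poses are not given: they have to be found in the camera images.
- board_a: framed circuit board 80 x 50 x 18 mm (x, y, z), about 120 g, gold rim 18 mm thick all round. Origin at the block's centre. +z points out of the flat green solder side (rows of silver dots), -z out of the component side (sunk in the rim: black fins, blue and silver capacitors, white connector). Starts solder side up, off the mat; lies flat on either face. May be absent.
- board_b: framed circuit board 80 x 50 x 18 mm (x, y, z), about 120 g, gold rim 18 mm thick all round. Origin at the block's centre. +z points out of the flat green solder side (rows of silver dots), -z out of the component side (sunk in the rim: black fins, blue and silver capacitors, white connector). Starts solder side up, off the mat; lies flat on either face. May be absent.
- board_c: framed circuit board 80 x 50 x 18 mm (x, y, z), about 120 g, gold rim 18 mm thick all round. Origin at the block's centre. +z points out of the flat green solder side (rows of silver dots), -z out of the component side (sunk in the rim: black fins, blue and silver capacitors, white connector). Starts solder side up, off the mat; lies flat on either face. May be absent.
- board_d: framed circuit board 80 x 50 x 18 mm (x, y, z), about 120 g, gold rim 18 mm thick all round. Origin at the block's centre. +z points out of the flat green solder side (rows of silver dots), -z out of the component side (sunk in the rim: black fins, blue and silver capacitors, white connector). Starts solder side up, on the mat; lies flat on either face. May be absent.
- mat: thin red mat, 210 x 260 x 2 mm (its x, y, z), fixed to the bench; origin under its centre.
- chassis: loose gold power-supply chassis: tray 150 x 90 x 25 mm, green panel on top, 0.55 to 0.9 kg; origin under its centre. On its -x end, centred at x = -45 mm, y = 0, stands a black and copper transformer 50 (x) by 44 mm (y), from 25 to 70 mm high: a good grip. The rest of the tray stays below 30 mm.
- test_pad (a point): centre of the round yellow test pad (16 mm across, black surround) on the chassis: 50 mm to +x and 10 mm to +y of the chassis origin, 27 mm above the bench.
- transformer_top (a point): centre of the transformer's top, 70 mm above the bench, at x = -45 mm, y = 0 on the chassis.
- probe: fixed test probe stand; origin on the bench right below the probe tip. A brass pin with a red holder hangs from a level arm (127 to 143 mm high, 18 mm wide) that runs to +x to a steel post 130 mm beyond the tip, on a foot 60 (x) x 80 (y) x 14 mm whose near edge is 100 mm beyond the tip.
- probe_tip (a point): lower end of the brass pin, 37 mm above the bench (the chassis tray passes below it).
- supply_breaker: supply breaker: grey box 90 x 56 x 50 mm fixed to the bench, a black white-ended paddle lever out of its top; origin under its centre. Its +x end (green dot), roughly away from the robot, is the ON side, its -x end (red dot) the OFF side. Which breaker stands left or right changes.
- socket_breaker: socket breaker: grey box 90 x 56 x 50 mm fixed to the bench, a black white-ended paddle lever out of its top; origin under its centre. Its +x end (green dot), roughly away from the robot, is the ON side, its -x end (red dot) the OFF side. Which breaker stands left or right changes.
- supply_lever (a joint): supply breaker's lever, hinged about the box's y axis 45 mm above the bench; paddle 10 mm thick (x), 16 wide (y), ends 58 mm from the hinge. 0 = fully off (stop, leans 0.5 rad to the box's -x), 1.0 = fully on (stop, leans 0.5 rad to +x). Stays where left; takes 2 to 3 N. It starts tripped, halfway (0.38 to 0.60).
- socket_lever (a joint): socket breaker's lever, hinged about the box's y axis 45 mm above the bench; paddle 10 mm thick (x), 16 wide (y), ends 58 mm from the hinge. 0 = fully off (stop, leans 0.5 rad to the box's -x), 1.0 = fully on (stop, leans 0.5 rad to +x). Stays where left; takes 2 to 3 N. It starts on and must stay on.
- supply_lever_tip (a point): middle of the end of the supply lever, 58 mm from its hinge.
- socket_lever_tip (a point): middle of the end of the socket lever, 58 mm from its hinge.
- gear: white plastic gear wheel, 40 mm across, 18 mm high; origin under its centre. A bystander: leave it where it is.
- capacitor: black upright can capacitor, 30 mm across, 42 mm high; origin under its centre. A bystander: leave it where it is.
- screwdriver: yellow-handled screwdriver, 170 mm long along its x, 26 mm thick; origin under its middle. A bystander: leave it where it is.
- solder_reel: grey reel, 52 mm across, 36 mm high; origin under its centre. A bystander: leave it where it is.
- heat_sink: black finned heat sink, 50 x 30 x 24 mm; origin under its centre. A bystander: leave it where it is.
- relay: blue relay, 30 x 22 x 28 mm; origin under its centre. A bystander: leave it where it is.
Not all that is in view belongs to the job. What is shaped like the supply_breaker but blue is not meant. What is shaped like the board_a but orange is not meant.

How it is judged (in metres and radians):
On the way, in this order (a step that is already met when the one before it is completed fails the run):
1. every board lies component side up on the red mat, and the test pad is under the probe tip (angle between each of board_a, board_b, board_c, board_d's own z axis and vertical above 2.9 rad and x of board_a in the frame of mat between -0.105 and 0.105 m and y of board_a in the frame of mat between -0.13 and 0.13 m and height (world z) of each of board_a, board_b, board_c, board_d below 0.016 m and linear speed of each of board_a, board_b, board_c, board_d, chassis below 0.02 m/s and x of board_b in the frame of mat between -0.105 and 0.105 m and y of board_b in the frame of mat between -0.13 and 0.13 m and x of board_c in the frame of mat between -0.105 and 0.105 m and y of board_c in the frame of mat between -0.13 and 0.13 m and x of board_d in the frame of mat between -0.105 and 0.105 m and y of board_d in the frame of mat between -0.13 and 0.13 m and horizontal distance between test_pad and probe_tip below 0.007 m), for 0.2 s.
2. the tripped lever is pushed fully off (value of joint supply_lever below 0.06 rad), for 0.1 s.
3. then the lever is thrown fully on (value of joint supply_lever above 0.94 rad), for 0.2 s.
At the end, for the whole second after the job is handed in: Every board rests component side up (within 14 degrees of level) on the red mat itself, its centre over the mat; the test pad is within 7 mm horizontally of the probe tip; the supply lever is fully on (over 0.94) and the socket lever still on (over 0.85); all at rest (all of step 1 and value of joint supply_lever above 0.94 rad and value of joint socket_lever above 0.85 rad); the robot touches nothing.
It fails at once if the chassis is lifted more than 15 mm off the bench (height (world z) of chassis above 0.015 m).
It fails at once if the other breaker is switched off (value of joint socket_lever below 0.7 rad).
It fails at once if a bystander is pushed more than 5 cm away or knocked over (distance of any of gear, capacitor, screwdriver, solder_reel, relay, heat_sink from where it was at the start of the episode above 0.05 m or angle between any of gear, capacitor, solder_reel, relay, heat_sink's own z axis and vertical above 0.8 rad).
Of board_a, board_b, board_c, board_d only 3 to 4 are there at a start; the rules pass over those that are not, and their reading is None.
At some moment in a run one of board_a, board_b, board_c, board_d, chassis may be knocked a few centimetres aside while the robot is not near it.
Once in a run the grip may slacken for a moment while it holds something.
It also fails if it takes over 210 s, if anything falls off the work surface, if the arm or the gripper's body presses on something with over 40 N, if the wrist force passes 120 N, or if a joint passes its speed limit or range.

## Working session

There is one attempt and no reset: what is moved stays moved. The work goes in short steps, Python scripts to look and compute and a tool call to move; the robot and the scene stay as the last step left them, time stands still between calls to the robot, and variables do not carry over. Pictures are saved under pics/ and viewed, and the job is handed in when it is done.

Besides the shell and the picture viewer there is one more tool, called after "Emit:" as name([rows], argument=value, ...), one row to a line, values as JSON. apply_moves: Moves the arm, as the interface text tells. Its arguments: {"type":"object","properties":{"deltas":{"type":"array"}},"required":["deltas"]}

```bash
mkdir -p pics; ls; cat > h.py <<'E'
import numpy as np, cv2
from workcell import ctrl
def par(n): return ctrl.camera_params(n)
def snap(n,f):
    im=ctrl.camera(n); cv2.imwrite('pics/'+f,im); return im
def pix2w(n,u,v,z,state=None):
    p=par(n)
    d=np.array([(u-p['cx'])/p['fx'],-(v-p['cy'])/p['fy'],-1.0])
    if 'camera_from_world' in p:
        T=np.linalg.inv(np.array(p['camera_from_world']))
    else:
        from scipy.spatial.transform import Rotation as R
        s=state or ctrl.sense(); q=s['tcp_rot']
        W=np.eye(4);W[:3,:3]=R.from_quat([q[1],q[2],q[3],q[0]]).as_matrix();W[:3,3]=s['eef_pos']
        T=W@np.array(p['tool_from_camera'])
    o=T[:3,3];r=T[:3,:3]@d
    t=(z-o[2])/r[2]
    return o+t*r
E
python3 - <<'E'
from h import *
s=ctrl.sense();print(s)
for n in ('top','side','wrist'):
    snap(n,n+'0.png');print(n,par(n))
E
```

```text
pics
{'clock': 0.0, 'joints': array([ 1.00178753e+00,  2.17761978e-01,  1.61493314e+00, -9.38941399e-06,
        1.31132645e+00, -1.12180851e-01]), 'dq': array([-0.00150872,  0.00107631,  0.0013739 , -0.00068361,  0.00022603,
       -0.00131848]), 'tau': array([-3.78950890e-04, -3.96861613e+01, -3.03843212e+01, -3.94352010e-04,
        9.96869348e-03, -1.64541882e-05]), 'eef_pos': array([275.24689616, 560.27603166, 254.96389052]), 'tcp_rot': array([-4.01410600e-04,  2.26431629e-01,  9.74026305e-01, -1.14620754e-03]), 'contact_force': array([-0.83564291, -0.19668511, -0.294442  ]), 'ft_torque': array([ 0.02152991, -0.01877484,  0.04241497]), 'grip_width': 85.24102784747971}
top {'fx': 489.4879565036057, 'fy': 489.4879565036057, 'cx': 327.3224740625322, 'cy': 203.90116662808092, 'camera_from_world': array([[ 2.58154268e-02, -9.99666678e-01, -3.10888858e-04,
        -3.88601591e+01],
       [ 9.88390539e-01,  2.54776499e-02,  1.49783281e-01,
        -4.93859985e+02],
       [-1.49725434e-01, -4.17399892e-03,  9.88718803e-01,
        -1.62498998e+03],
       [ 0.00000000e+00,  0.00000000
[... 292 characters left out ...]
38114443e-01,  7.56815427e-01,
        -2.48903106e+02],
       [-4.34879373e-01, -6.19408690e-01,  6.53615182e-01,
        -9.08062085e+02],
       [ 0.00000000e+00,  0.00000000e+00,  0.00000000e+00,
         1.00000000e+00]])}
wrist {'fx': 351.23741519376364, 'fy': 351.23741519376364, 'cx': 314.2347517873414, 'cy': 198.75780478165566, 'tool_from_camera': array([[ 1.27108173e-03,  9.59720661e-01,  2.80953086e-01,
         7.21679739e+01],
       [ 9.99999135e-01, -1.12464363e-03, -6.82451686e-04,
        -2.11602716e-01],
       [-3.38990887e-04,  2.80953710e-01, -9.59721260e-01,
        -1.16936958e+02],
       [ 0.00000000e+00,  0.00000000e+00,  0.00000000e+00,
         1.00000000e+00]])}
```

View pics/top0.png

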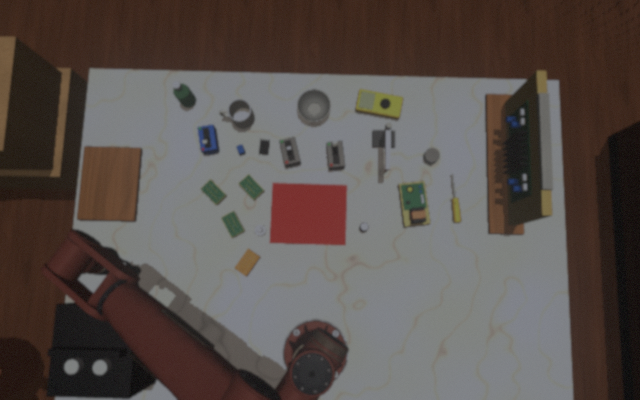

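View pics/side0.png

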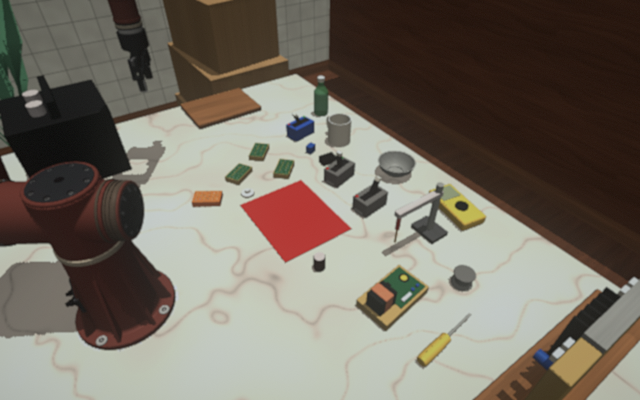

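View pics/wrist0.png

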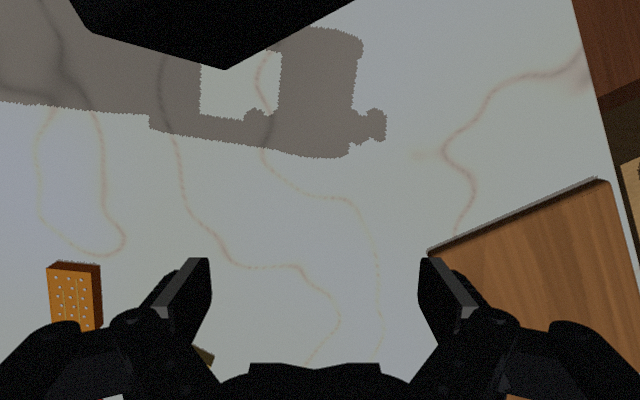

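The top view shows three green boards left of the mat, at (214,192), (251,187) and (233,224). An orange decoy is at (247,262), and the mat around (309,213) is empty. The grey breakers are at (290,151) and (335,155), with a blue decoy at (207,139). The probe stand is near (382,150) and the chassis near (414,203). Next I'll enlarge the area.

```bash
python3 - <<'E'
from h import *
im=cv2.imread('pics/top0.png')
cv2.imwrite('pics/c1.png',cv2.resize(im[120:280,190:350],None,fx=5,fy=3.75*5/3.75 if 0 else 3.75,interpolation=cv2.INTER_CUBIC)[:600])
cv2.imwrite('pics/c2.png',cv2.resize(im[115:235,320:480],None,fx=5,fy=5,interpolation=cv2.INTER_CUBIC))
cv2.imwrite('pics/c1.png',cv2.resize(im[125:245,195:355],None,fx=5,fy=5,interpolation=cv2.INTER_CUBIC))
E
```

```text
(no output)
```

View pics/c1.png

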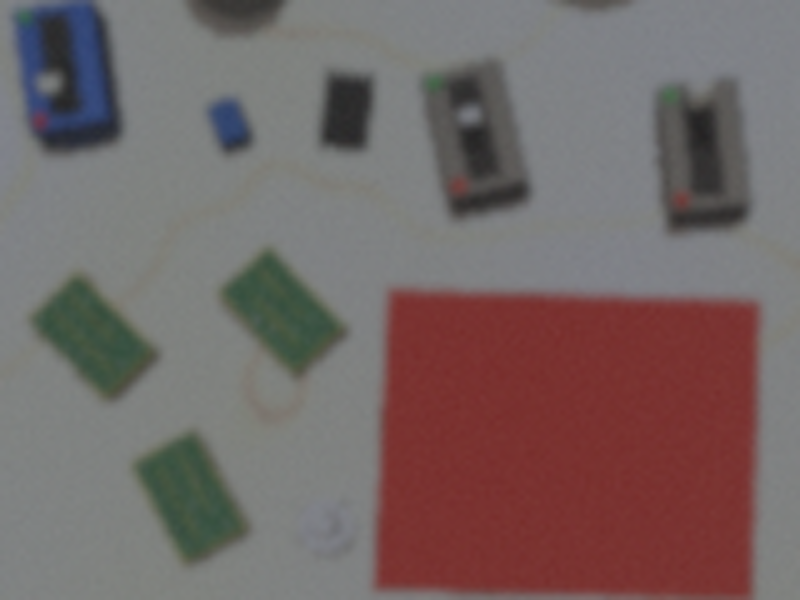

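View pics/c2.png

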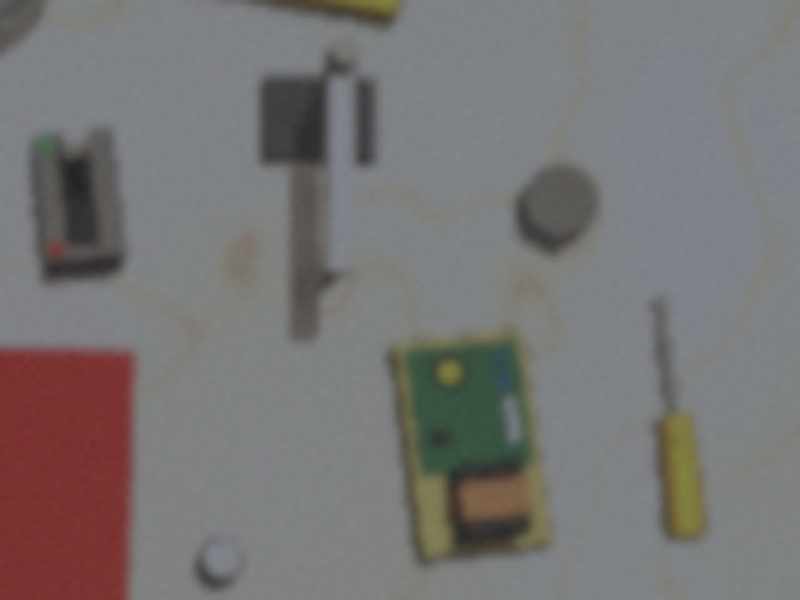

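The crops show three boards, all solder side up; board_d is absent. The supply breaker is the left grey one at (290,151), with its white tip mid-box; the one at (335,155) is on. Now the measurements.

```bash
python3 - <<'E'
from h import *
def c1(u,v,z): return pix2w('top',195+u/5-.4,125+v/5-.4,z)[:2]
def c2(u,v,z): return pix2w('top',320+u/5-.4,115+v/5-.4,z)[:2]
B={'P(left)':[(80,272),(158,352),(112,400),(30,318)],'Q(right)':[(268,248),(348,330),(302,378),(220,292)],'R(low)':[(192,432),(250,530),(190,562),(134,464)]}
for k,c in B.items():
    p=np.array([c1(*x,18) for x in c]);m=p.mean(0)
    d=(p[1]-p[0]+p[2]-p[3])/2; w=(p[0]-p[3]+p[1]-p[2])/2
    print(k,m.round(1),np.linalg.norm(d).round(1),np.linalg.norm(w).round(1),'long yaw',np.arctan2(d[1],d[0]).round(3))
m=np.array([c1(*x,2) for x in [(390,290),(760,302),(752,597),(376,588)]]);print('mat',m.round(1),m.mean(0))
for nm,c in {'supply':[(422,78),(497,60),(528,183),(450,205)],'socket':[(657,92),(738,82),(748,207),(667,220)]}.items():
    p=np.array([c1(*x,50) for x in c]);print(nm,p.mean(0),p.round(1).tolist(),'tip',c1(*((468,113) if nm=='supply' else (703,95)),100))
print('gear',c1(330,528,9))
ch=np.array([c2(*x,25) for x in [(392,350),(518,332),(548,542),(420,560)]]);print('chassis',ch.round(1),ch.mean(0))
print('pad',c2(451,374,27),'trafo',c2(490,497,70))
print('probe pin/arm end',c2(328,283,37),c2(340,270,135), 'post',c2(341,55,143),'foot',[c2(*x,14).round(0).tolist() for x in[(262,80),(376,80),(376,163),(262,163)]])
print('cap',c2(218,560,42),'reel',c2(560,200,36),'scr',c2(683,470,20),c2(658,300,10))
E
```

```text
P(left) [530.1 367.2] 80.5 45.9 long yaw -2.327
Q(right) [550.  237.3] 82.3 45.3 long yaw -2.345
R(low) [420.  294.5] 78.7 45.3 long yaw -2.57
mat [[570.3 167. ]
 [568.4 -91.5]
 [362.7 -90.1]
 [362.2 167.7]] [465.90797655  38.28866319]
supply [673.16087585 108.29808568] [[709.9, 145.6], [724.0, 94.5], [637.8, 70.2], [621.0, 122.9]] tip [672.41903241 108.56213198]
socket [663.99650492 -48.35731177] [[704.1, -16.2], [712.6, -71.6], [624.9, -80.3], [614.4, -25.3]] tip [688.77019683 -47.34303687]
gear [401.97164408 200.189312  ]
chassis [[ 570.  -267.5]
 [ 584.8 -354.2]
 [ 439.8 -374.1]
 [ 425.3 -287.1]] [ 504.96527363 -320.71181763]
pad [ 553.85464344 -307.73828415] trafo [ 463.57386511 -326.5097411 ]
probe pin/arm end [ 613.27471679 -221.67623021] [ 600.14387171 -218.10601469] post [ 741.51206139 -216.74292616] foot [[763.0, -177.0], [765.0, -257.0], [705.0, -257.0], [703.0, -177.0]]
cap [ 419.916684   -148.70685959] reel [ 676.153964   -381.36640318] scr [ 492.40222943 -467.84573312] [ 613.12756623 -454.68225968]
```

```bash
cat >> h.py <<'E'
from scipy.spatial.transform import Rotation as R
def toolyaw(s):
    q=s['tcp_rot'];M=R.from_quat([q[1],q[2],q[3],q[0]]).as_matrix()
    return np.arctan2(M[1,1],M[0,1]),M
def plan(xyz,yaw=None,n=10):
    """yaw= world direction of tool y (jaw axis). print n rows linear"""
    s=ctrl.sense();y0,M=toolyaw(s);p=np.array(s['eef_pos'])
    print('clock %.1f pos %s yaw %.3f tilt %.3f j6 %.2f w %.1f F %s'%(s['clock'],p.round(1),y0,np.arccos(-M[2,2]),s['joints'][5],s['grip_width'],np.round(s['contact_force'],1)))
    if yaw is None: yaw=y0
    dy=(yaw-y0+np.pi)%(2*np.pi)-np.pi
    d=(np.array(xyz)-p)/n
    a=-dy/n
    out=[]
    for i in range(n):
        t=y0+dy*i/n
        Y=np.array([np.cos(t),np.sin(t),0]);Z=np.array([0,0,-1.]);X=np.cross(Y,Z)
        out.append([[round(float(d@X)/1000,4),round(float(d@Y)/1000,4),round(float(d@Z)/1000,4)],round(float(a),3)])
    print('dist %.0f spin total %.2f'%(np.linalg.norm(d*n),-dy),'\n'+'\n'.join(map(str,out)))
def proj(n,w):
    p=par(n);c=np.array(p['camera_from_world'])@np.append(w,1);return p['cx']+p['fx']*c[0]/-c[2],p['cy']-p['fy']*c[1]/-c[2]
E
python3 -c "
from h import *
plan((420,294.5,150),2.142,10)"
```

```text
clock 0.1 pos [275.3 560.5 255.3] yaw 1.114 tilt 0.002 j6 -0.11 w 85.7 F [-0.2 -0.3 -0.3]
dist 321 spin total -1.03 
[[-0.0247, -0.0175, 0.0105], -0.103]
[[-0.0228, -0.0199, 0.0105], -0.103]
[[-0.0206, -0.0222, 0.0105], -0.103]
[[-0.0182, -0.0242, 0.0105], -0.103]
[[-0.0157, -0.0259, 0.0105], -0.103]
[[-0.0129, -0.0274, 0.0105], -0.103]
[[-0.01, -0.0286, 0.0105], -0.103]
[[-0.0071, -0.0294, 0.0105], -0.103]
[[-0.004, -0.03, 0.0105], -0.103]
[[-0.0009, -0.0303, 0.0105], -0.103]
```

Emit:
apply_moves([
  [[-0.025,-0.017,0.01],-0.103,1],
  [[-0.023,-0.02,0.01],-0.103,1],
  [[-0.021,-0.022,0.01],-0.103,1],
  [[-0.018,-0.024,0.01],-0.103,1],
  [[-0.016,-0.026,0.01],-0.103,1],
  [[-0.013,-0.027,0.01],-0.103,1],
  [[-0.01,-0.029,0.01],-0.103,1],
  [[-0.007,-0.029,0.01],-0.103,1],
  [[-0.004,-0.03,0.01],-0.103,1],
  [[-0.001,-0.03,0.01],-0.103,1],
])

```text
clock: 1.4
eef_pos: [427.1, 290.5, 149.9]
tcp_rot: [-0.002, -0.301, 0.953, -0.001]
contact_force: [0.7, -0.6, -0.5]
grip_width: 85.4
```

```bash
python3 -c "
from h import *
plan((420,294.5,150),2.142,3)
snap('wrist','w1.png')"
```

```text
clock 1.4 pos [427.1 290.5 149.9] yaw 2.183 tilt 0.004 j6 -1.72 w 85.4 F [ 0.7 -0.6 -0.5]
dist 8 spin total 0.04 
[[0.0012, 0.0025, -0.0], 0.014]
[[0.0012, 0.0024, -0.0], 0.014]
[[0.0012, 0.0024, -0.0], 0.014]
```

View pics/w1.png

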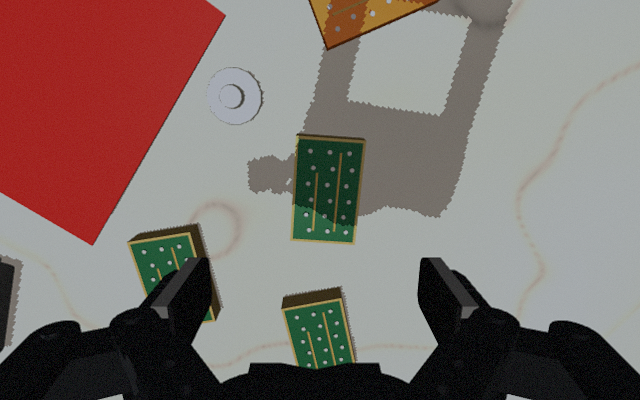

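```bash
cat >> h.py <<'E'
def rect(n,c,z=18):
    s=ctrl.sense()
    p=np.array([pix2w(n,u,v,z,s)[:2] for u,v in c]);m=p.mean(0)
    a=(p[1]-p[0]+p[2]-p[3])/2;b=(p[0]-p[3]+p[1]-p[2])/2
    print('ctr',m.round(1),'ab',np.linalg.norm(a).round(1),np.linalg.norm(b).round(1),'yaw a %.3f b %.3f'%(np.arctan2(a[1],a[0]),np.arctan2(b[1],b[0])))
    return m
E
python3 -c "
from h import *
rect('wrist',[(297,137),(366,140),(356,244),(291,240)])
rect('wrist',[(129,242),(193,233),(217,320),(150,325)])
rect('wrist',[(283,310),(343,298),(357,362),(296,370)])
"
```

```text
ctr [417.8 292.4] ab 48.9 78.2 yaw a 2.132 b -2.591
ctr [547.1 235.3] ab 52.7 75.1 yaw a 2.302 b -2.400
ctr [520.8 359. ] ab 50.9 60.9 yaw a 2.377 b -2.338
```

```bash
python3 -c "
from h import *
print(ctrl.tip_reach)
plan((441.5,307,24),2.135,6)"
```

```text
25.0
clock 1.4 pos [427.8 287.3 148.4] yaw 2.184 tilt 0.008 j6 -1.72 w 85.3 F [ 1.1 -2.1 -1.3]
dist 127 spin total 0.05 
[[-0.0038, 0.0014, 0.0207], 0.008]
[[-0.0037, 0.0014, 0.0207], 0.008]
[[-0.0037, 0.0014, 0.0207], 0.008]
[[-0.0037, 0.0015, 0.0207], 0.008]
[[-0.0037, 0.0015, 0.0207], 0.008]
[[-0.0037, 0.0015, 0.0207], 0.008]
```

Emit:
apply_moves([
  [[-0.004,0.002,0.021],0.008,1],
  [[-0.004,0.002,0.021],0.008,1],
  [[-0.004,0.002,0.021],0.008,1],
  [[-0.004,0.002,0.021],0.008,1],
  [[-0.004,0.0015,0.021],0.008,1],
  [[-0.004,0.0015,0.019],0.008,1],
  [[0,0,0],0,0.3],
  [[0,0,0],0,0.3],
  [[0,0,0],0,0.3],
  [[0,0,0],0,0.3],
])

```text
clock: 2.7
eef_pos: [442.8, 311.1, 24.1]
tcp_rot: [-0.002, -0.274, 0.962, -0.001]
contact_force: [0.3, 0.0, -2.2]
grip_width: 48.5
```

Emit:
apply_moves([
  [[0,0,-0.02],0,0.3],
  [[0,0,-0.02],0,0.3],
  [[0,0,-0.02],0,0.3],
  [[0,0,-0.02],0,0.3],
  [[0,0,-0.02],0,0.3],
  [[0,0,0],0,0.3],
  [[0,0,0],0,0.3],
  [[0,0,0],0,0.3],
  [[0,0,0],0,0.3],
  [[0,0,0],0,0.3],
])

```text
clock: 3.95
eef_pos: [438.2, 308.2, 122.1]
tcp_rot: [-0.007, -0.274, 0.962, -0.003]
contact_force: [-0.2, 0.1, -1.3]
grip_width: 48.5
```

```bash
python3 -c "
from h import *
s=ctrl.sense();print(s['eef_pos'],s['grip_width'],s['contact_force'])
a=snap('wrist','w2.png');b=ctrl.camera('side')
cv2.imwrite('pics/s2.png',cv2.resize(b[80:240,180:380],None,fx=4,fy=3.75,interpolation=cv2.INTER_CUBIC)[:600])"
```

```text
[438.20412488 308.17124868 122.13849222] 48.51563833686816 [-0.19098273  0.05158003 -1.33289515]
```

View pics/w2.png

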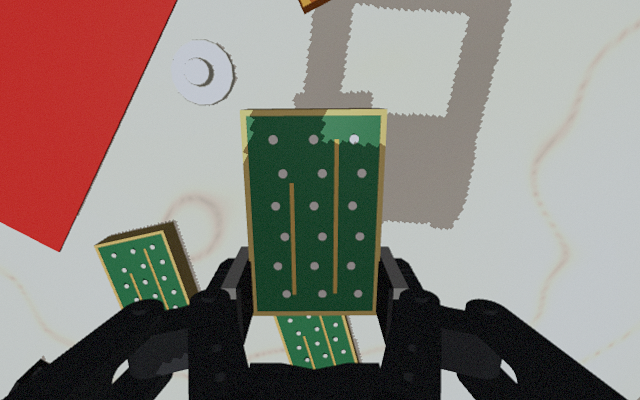

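View pics/s2.png

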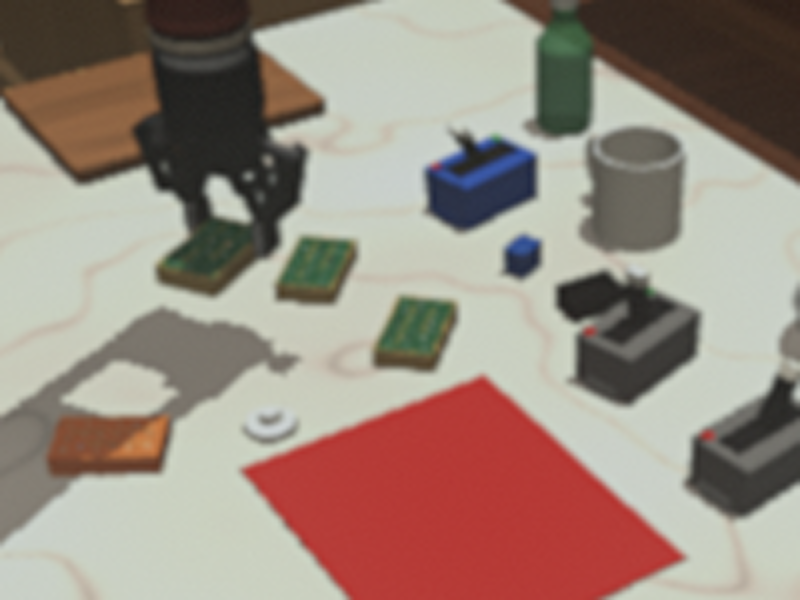

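The grip holds the board level at its end (free end towards image top), and it doesn't swing. I'll press that free end against the socket breaker's fixed -x wall and roll the board down about the jaw axis.

```bash
python3 -c "
from h import *
plan((490,120,130),0.4,10)"
```

```text
clock 4.0 pos [438.3 308.2 122.3] yaw 2.125 tilt 0.014 j6 -1.64 w 49.0 F [-0.2 -0.1 -2.3]
dist 195 spin total 1.72 
[[0.0055, -0.0187, -0.0008], 0.172]
[[0.0022, -0.0194, -0.0008], 0.172]
[[-0.0012, -0.0195, -0.0008], 0.172]
[[-0.0045, -0.019, -0.0008], 0.172]
[[-0.0077, -0.0179, -0.0008], 0.172]
[[-0.0106, -0.0164, -0.0008], 0.172]
[[-0.0133, -0.0143, -0.0008], 0.172]
[[-0.0155, -0.0118, -0.0008], 0.172]
[[-0.0173, -0.009, -0.0008], 0.172]
[[-0.0186, -0.0058, -0.0008], 0.172]
```

Emit:
apply_moves([
  [[0.005,-0.019,-0.001],0.172,0.3],
  [[0.002,-0.019,-0.001],0.172,0.3],
  [[-0.001,-0.019,-0.001],0.172,0.3],
  [[-0.004,-0.019,-0.001],0.172,0.3],
  [[-0.008,-0.018,-0.001],0.172,0.3],
  [[-0.011,-0.016,-0.001],0.172,0.3],
  [[-0.013,-0.014,-0.001],0.172,0.3],
  [[-0.016,-0.012,-0.001],0.172,0.3],
  [[-0.017,-0.009,-0.001],0.172,0.3],
  [[-0.019,-0.006,-0.001],0.172,0.3],
])

```text
clock: 5.3
eef_pos: [488.1, 115.4, 133.7]
tcp_rot: [-0.002, 0.573, 0.82, -0.006]
contact_force: [-0.4, -0.7, -1.1]
grip_width: 48.6
```

```bash
python3 -c "
from h import *
plan((530,-63,60),-1.451,10)"
```

```text
clock 5.3 pos [488.1 115.4 133.7] yaw 0.351 tilt 0.013 j6 -0.25 w 48.6 F [-0.4 -0.7 -1.1]
dist 197 spin total 1.80 
[[-0.0182, -0.0022, 0.0074], 0.18]
[[-0.0183, 0.0011, 0.0074], 0.18]
[[-0.0178, 0.0044, 0.0074], 0.18]
[[-0.0167, 0.0075, 0.0074], 0.18]
[[-0.0151, 0.0103, 0.0074], 0.18]
[[-0.013, 0.0129, 0.0074], 0.18]
[[-0.0105, 0.015, 0.0074], 0.18]
[[-0.0076, 0.0167, 0.0074], 0.18]
[[-0.0045, 0.0178, 0.0074], 0.18]
[[-0.0013, 0.0183, 0.0074], 0.18]
```

Emit:
apply_moves([
  [[-0.018,-0.002,0.007],0.18,0.3],
  [[-0.018,0.001,0.007],0.18,0.3],
  [[-0.018,0.004,0.007],0.18,0.3],
  [[-0.017,0.008,0.007],0.18,0.3],
  [[-0.015,0.01,0.007],0.18,0.3],
  [[-0.013,0.013,0.007],0.18,0.3],
  [[-0.01,0.015,0.007],0.18,0.3],
  [[-0.008,0.017,0.007],0.18,0.3],
  [[-0.005,0.018,0.007],0.18,0.3],
  [[-0.001,0.018,0.007],0.18,0.3],
])

```text
clock: 6.55
eef_pos: [527.1, -71.2, 64.2]
tcp_rot: [0.004, 1.0, 0.03, -0.004]
contact_force: [-0.1, -0.7, -1.3]
grip_width: 48.8
```

```bash
python3 -c "
from h import *
plan((540,-63,34),-1.451,5)
snap('wrist','w3.png')"
```

```text
clock 6.5 pos [527.1 -71.2  64.2] yaw -1.510 tilt 0.012 j6 1.26 w 48.8 F [-0.1 -0.7 -1.3]
dist 34 spin total -0.06 
[[0.0027, -0.0015, 0.006], -0.012]
[[0.0027, -0.0014, 0.006], -0.012]
[[0.0027, -0.0014, 0.006], -0.012]
[[0.0027, -0.0014, 0.006], -0.012]
[[0.0027, -0.0013, 0.006], -0.012]
```

View pics/w3.png

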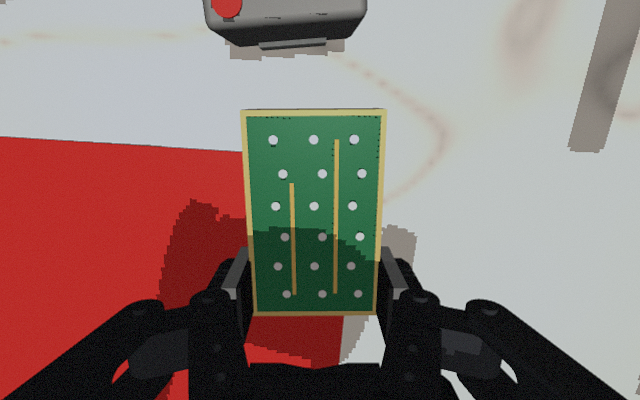

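Emit:
apply_moves([
  [[0.003,-0.001,0.008],0.015,0.3],
  [[0.003,-0.001,0.008],0,0.3],
  [[0.003,-0.001,0.008],0,0.3],
  [[0.003,0,0.006],0,0.3],
  [[0.003,0,0],0,0.3],
  [[0.003,0,0],0,0.3],
  [[0.003,0,0],0,0.3],
  [[0.003,0,0],0,0.3],
  [[0.003,0,0],0,0.3],
  [[0.002,0,0],0,0.3],
])

```text
clock: 7.85
eef_pos: [553.8, -67.0, 30.7]
tcp_rot: [0.005, 1.0, 0.025, -0.009]
contact_force: [-5.8, -0.3, 1.2]
grip_width: 48.4
```

```bash
python3 -c "
from h import *
plan((540,-63,34),-1.451,5)
snap('wrist','w4.png')"
```

```text
clock 7.8 pos [553.8 -67.   30.7] yaw -1.522 tilt 0.021 j6 1.29 w 48.4 F [-5.8 -0.3  1.2]
dist 15 spin total -0.07 
[[-0.0027, -0.0009, -0.0007], -0.014]
[[-0.0027, -0.001, -0.0007], -0.014]
[[-0.0027, -0.001, -0.0007], -0.014]
[[-0.0027, -0.001, -0.0007], -0.014]
[[-0.0027, -0.0011, -0.0007], -0.014]
```

View pics/w4.png

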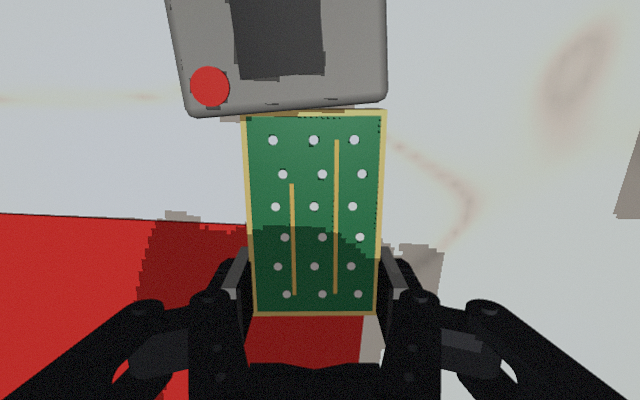

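Emit:
apply_moves([
  [[0,0,0],-0.035,0.3],
  [[0,0,0],-0.035,0.3],
  [[0.005,0,0],0,0.3],
  [[0.008,0,0],0,0.3],
  [[0.008,0,-0.003],0,0.3],
  [[0.008,0,-0.004],0,0.3],
  [[0.008,0,-0.004],0,0.3],
  [[0.008,0,-0.004],0,0.3],
  [[0.008,0,-0.004],0,0.3],
  [[0.008,0,-0.004],0,0.3],
])

```text
clock: 9.15
eef_pos: [557.1, -65.9, 34.8]
tcp_rot: [0.003, 0.994, 0.067, -0.085]
contact_force: [-17.3, -6.3, 7.7]
grip_width: 48.7
```

```bash
python3 -c "
from h import *
plan((540,-63,34),-1.451,1)
snap('wrist','w5.png')"
```

```text
clock 9.2 pos [557.1 -65.9  34.8] yaw -1.437 tilt 0.171 j6 1.26 w 48.7 F [-17.3  -6.3   7.7]
dist 17 spin total 0.01 
[[-0.0166, -0.0051, 0.0008], 0.014]
```

View pics/w5.png

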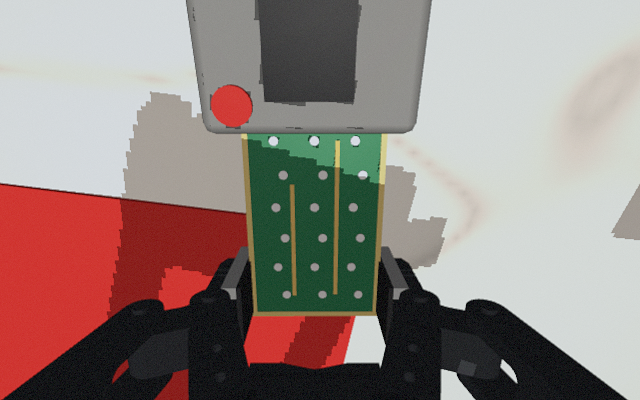

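Emit:
apply_moves([
  [[0.01,0,-0.008],0,0.3],
  [[0.014,0,-0.012],0,0.3],
  [[0.014,0,-0.014],0,0.3],
  [[0.014,0,-0.014],0,0.3],
  [[0.014,0,-0.014],0,0.3],
  [[0,0,0],0,0.3],
  [[0,0,0],0,0.3],
  [[0,0,0],0,0.3],
  [[0,0,0],0,0.3],
  [[0,0,0],0,0.3],
])

```text
clock: 10.45
eef_pos: [568.2, -63.9, 55.2]
tcp_rot: [0.003, 0.983, 0.068, -0.171]
contact_force: [-2.3, -0.8, -2.6]
grip_width: 48.7
```

```bash
cat >> h.py <<'E'
def st():
    s=ctrl.sense();y0,M=toolyaw(s)
    print('clock %.1f pos %s yaw %.3f tilt %.3f toolz %s toolx %s j %s w %.1f F %s T %s'%(s['clock'],np.round(s['eef_pos'],1),y0,np.arccos(-M[2,2]),M[:,2].round(2),M[:,0].round(2),np.round(s['joints'],2),s['grip_width'],np.round(s['contact_force'],1),np.round(s['ft_torque'],2)))
    return s
def sidecrop(f,w,r=60,k=5):
    u,v=proj('side',w);b=ctrl.camera('side');u,v=int(np.clip(u,r*4//3,639-r*4//3)),int(np.clip(v,r,399-r))
    cv2.imwrite('pics/'+f,cv2.resize(b[v-r:v+r,u-r*4//3:u+r*4//3],None,fx=300/r,fy=300/r,interpolation=cv2.INTER_CUBIC));print('crop origin',u-r*4//3,v-r,'scale',300/r)
E
python3 -c "
from h import *
s=st();snap('wrist','w6.png');sidecrop('s6.png',s['eef_pos'])"
```

```text
clock 10.4 pos [568.2 -63.9  55.2] yaw -1.436 tilt 0.344 toolz [-0.34 -0.03 -0.94] toolx [ 0.93  0.13 -0.34] j [-0.19  0.54  1.63 -0.1   1.3   1.28] w 48.7 F [-2.3 -0.8 -2.6] T [-0.1   0.07 -0.01]
crop origin 265 147 scale 5.0
```

View pics/w6.png

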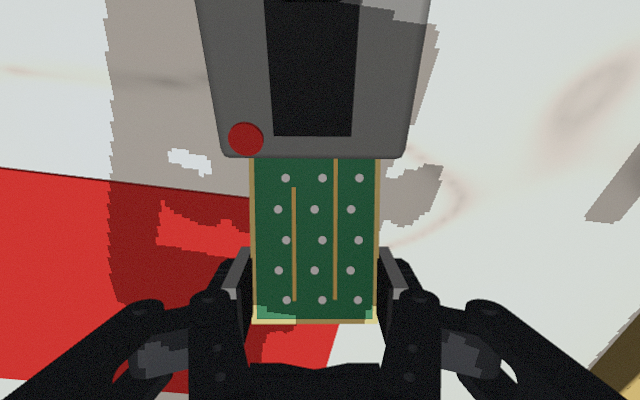

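View pics/s6.png

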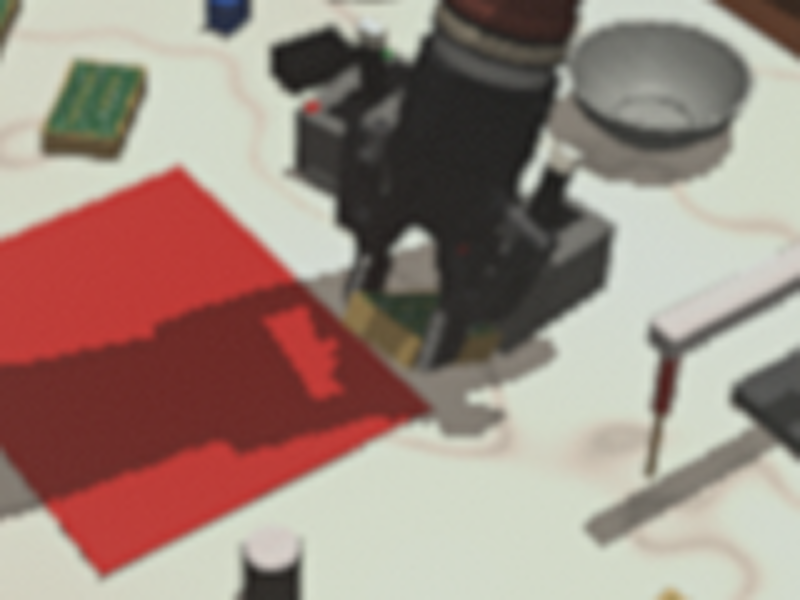

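Emit:
apply_moves([
  [[0.012,0,-0.02],0,0.3],
  [[0.012,0,-0.025],0,0.3],
  [[0.012,0,-0.025],0,0.3],
  [[0,0,0],0,0.3],
  [[0,0,0],0,0.3],
  [[0,0,0],0,0.3],
  [[0,0,0],0,0.3],
  [[0,0,0],0,0.3],
  [[0,0,0],0,0.3],
  [[0,0,0],0,0.3],
])

```text
clock: 11.8
eef_pos: [607.7, -56.8, 101.4]
tcp_rot: [0.001, 0.978, 0.068, -0.196]
contact_force: [-0.7, 0.4, -1.7]
grip_width: 48.7
```

```bash
python3 -c "
from h import *
s=st();snap('wrist','w7.png');sidecrop('s7.png',s['eef_pos'])"
```

```text
clock 11.8 pos [607.7 -56.8 101.4] yaw -1.437 tilt 0.394 toolz [-0.38 -0.03 -0.92] toolx [ 0.91  0.13 -0.38] j [-0.17  0.58  1.48 -0.09  1.47  1.29] w 48.7 F [-0.7  0.4 -1.7] T [ 0.02 -0.05 -0.01]
crop origin 276 127 scale 5.0
```

View pics/w7.png

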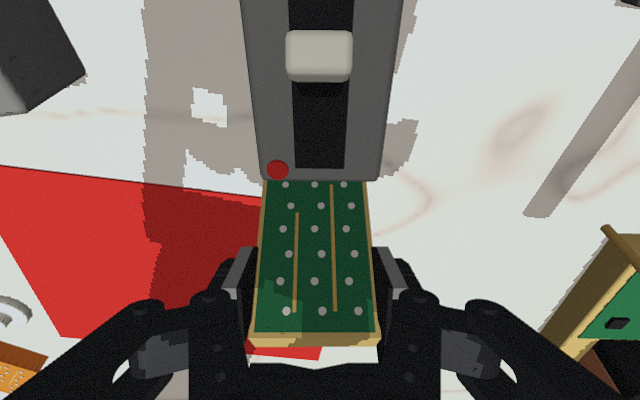

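View pics/s7.png

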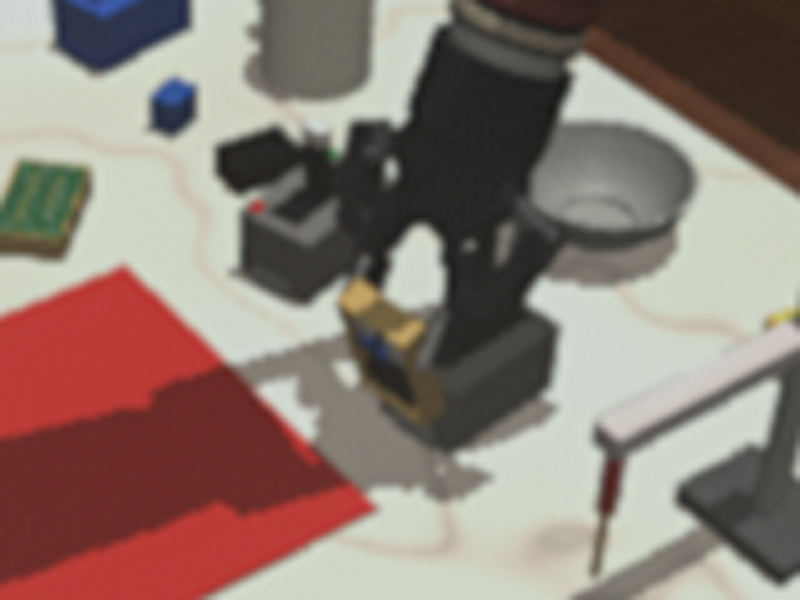

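The side view shows the board turned to about 70°, with the component face now visible. Fast rows turn the board in the grip, while slow ones tilt the arm instead. Next I'll carry it over the mat and lay it down.

```bash
cat >> h.py <<'E'
def mv(*wp,spin=0):
    """waypoints (x,y,z,nrows): tool-frame deltas w/ true tool axes (no spin)"""
    s=ctrl.sense();y0,M=toolyaw(s);p=np.array(s['eef_pos'])
    print('clock %.1f pos %s yaw %.3f toolz %s'%(s['clock'],p.round(1),y0,M[:,2].round(2)))
    for x,y,z,n in wp:
        d=M.T@(np.array([x,y,z])-p)/n/1000
        print(n,'x',d.round(4).tolist()); p=np.array([x,y,z])
E
python3 -c "
from h import *
mv((570,-55,125,2),(410,-42,105,6),(400,-42,95,2))"
```

```text
clock 11.9 pos [607.7 -56.8 101.4] yaw -1.437 toolz [-0.38 -0.03 -0.92]
2 x [-0.0216, -0.0037, -0.0037]
6 x [-0.0228, -0.0056, 0.0132]
2 x [-0.0027, -0.0005, 0.0065]
```

Emit:
apply_moves([
  [[-0.022,-0.004,-0.004],0,0.3],
  [[-0.022,-0.004,-0.004],0,0.3],
  [[-0.023,-0.006,0.013],-0.02,0.3],
  [[-0.023,-0.006,0.013],-0.02,0.3],
  [[-0.023,-0.006,0.013],-0.02,0.3],
  [[-0.023,-0.006,0.013],-0.02,0.3],
  [[-0.023,-0.006,0.013],-0.02,0.3],
  [[-0.023,-0.006,0.013],-0.02,0.3],
  [[-0.003,0,0.006],0,0.3],
  [[0,0,0],0,0.3],
])

```text
clock: 13.15
eef_pos: [408.5, -48.2, 105.4]
tcp_rot: [-0.008, 0.975, 0.128, -0.181]
contact_force: [0.3, 0.5, -1.4]
grip_width: 48.5
```

```bash
python3 -c "
from h import *
s=st();sidecrop('s8.png',s['eef_pos'])"
```

```text
clock 13.2 pos [408.5 -48.2 105.4] yaw -1.320 tilt 0.364 toolz [-0.35 -0.03 -0.93] toolx [ 0.9   0.25 -0.35] j [-0.22  0.19  2.   -0.11  1.3   1.14] w 48.5 F [ 0.3  0.5 -1.4] T [-0.   -0.29 -0.03]
crop origin 210 153 scale 5.0
```

View pics/s8.png

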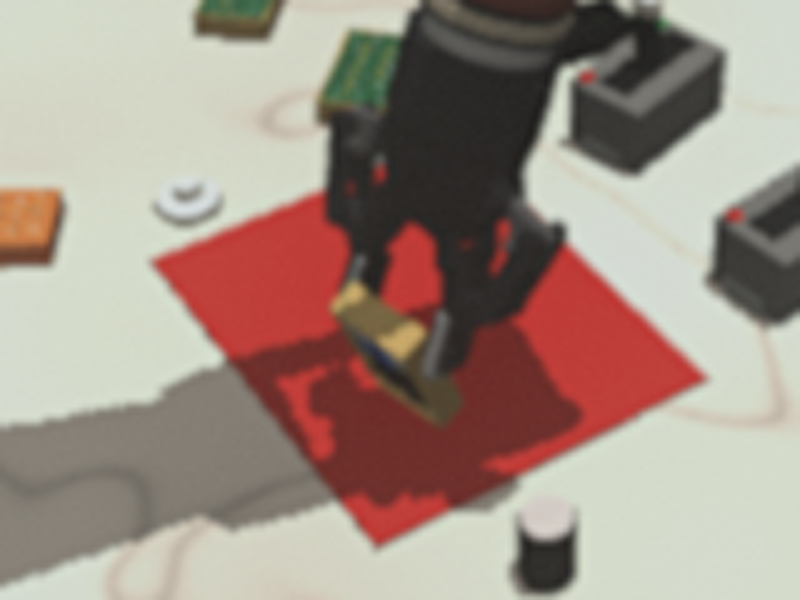

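```bash
python3 -c "
from h import *
s=ctrl.sense();y,M=toolyaw(s);p=np.array(s['eef_pos'])+16*M[:,2]
f=M[:,0]*1;f[2]=0;f/=np.linalg.norm(f);Y=M[:,1]
for th in (40,50,60,70):
    t=np.radians(th);d=f*np.cos(t)-np.array([0,0,1])*np.sin(t);n=f*np.sin(t)+np.array([0,0,1])*np.cos(t)
    r=[]
    for L in(-13,67):
        for w in(-25,25):
            for h in(-9,9):
                u,v=proj('side',p+L*d+w*Y+h*n);r.append((int((u-210)*5),int((v-153)*5)))
    print(th,r, 'low z',(p+67*d-9*n)[2])
"
```

```text
40 [(337, 319), (352, 287), (410, 371), (425, 338), (425, 328), (439, 297), (495, 376), (509, 345)] low z 40.67524223787354
50 [(337, 315), (355, 283), (410, 366), (429, 334), (414, 347), (430, 317), (483, 396), (500, 365)] low z 33.52634589879209
60 [(338, 310), (359, 280), (411, 361), (432, 331), (401, 365), (420, 337), (470, 414), (490, 385)] low z 28.112710021385084
70 [(340, 305), (363, 278), (413, 356), (436, 328), (386, 381), (408, 356), (456, 431), (477, 405)] low z 24.598825192355594
```

Emit:
apply_moves([
  [[0,0,0],0.125,0.3],
  [[0,0,0],0.125,0.3],
  [[0.004,0,0.01],0,0.3],
  [[0.005,0,0.013],0,0.3],
  [[0.021,0,-0.007],0,0.3],
  [[0.034,0,-0.003],0,0.3],
  [[0.031,0,0.014],0,0.3],
  [[0.014,0,0.014],0,0.3],
  [[0,0,0],0,0.3],
  [[0,0,0],0,0.3],
])

```text
clock: 14.45
eef_pos: [513.3, -51.0, 40.3]
tcp_rot: [0.016, 0.984, 0.007, -0.177]
contact_force: [-0.0, 0.8, -0.1]
grip_width: 25.6
```

```bash
python3 -c "
from h import *
s=st();sidecrop('s9.png',s['eef_pos']);snap('wrist','w9.png')"
```

```text
clock 14.4 pos [513.3 -51.   40.3] yaw -1.552 tilt 0.357 toolz [-0.35 -0.03 -0.94] toolx [ 0.94  0.01 -0.35] j [-0.18  0.48  1.76 -0.1   1.24  1.42] w 25.6 F [-0.   0.8 -0.1] T [ 0.04 -0.18  0.08]
crop origin 245 156 scale 5.0
```

View pics/s9.png

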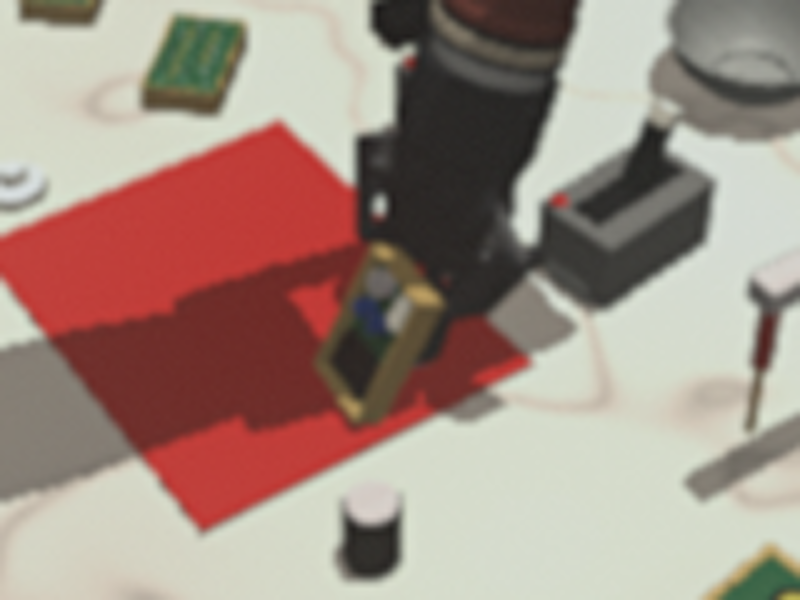

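View pics/w9.png

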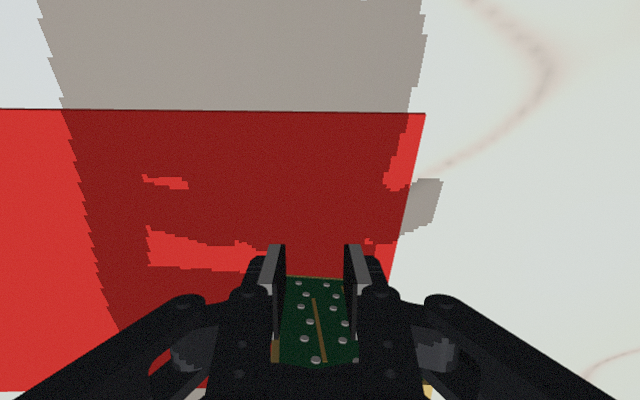

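Emit:
apply_moves([
  [[0.024,0,-0.012],0,0.3],
  [[0.024,0,-0.022],0,0.3],
  [[0.015,0,-0.032],0,0.3],
  [[0.01,0,-0.032],0,0.3],
  [[0,0,-0.03],0,0.3],
  [[0,0,0],0,0.6],
  [[0,0,0],0,1],
  [[0,0,0],0,1],
  [[0,0,0],0,1],
  [[0,0,0],0,1],
])

```text
clock: 15.8
eef_pos: [613.7, -45.6, 124.5]
tcp_rot: [0.013, 0.981, 0.007, -0.192]
contact_force: [0.0, 0.0, 0.3]
grip_width: 85.7
```

```bash
python3 -c "
from h import *
s=st();sidecrop('s10.png',(500,-40,20));snap('wrist','w10.png')"
```

```text
clock 15.8 pos [613.7 -45.6 124.5] yaw -1.552 tilt 0.387 toolz [-0.38 -0.03 -0.93] toolx [ 0.93  0.01 -0.38] j [-0.15  0.56  1.46 -0.09  1.5   1.43] w 85.7 F [0.  0.  0.3] T [ 0.04 -0.15  0.01]
crop origin 239 161 scale 5.0
```

View pics/s10.png

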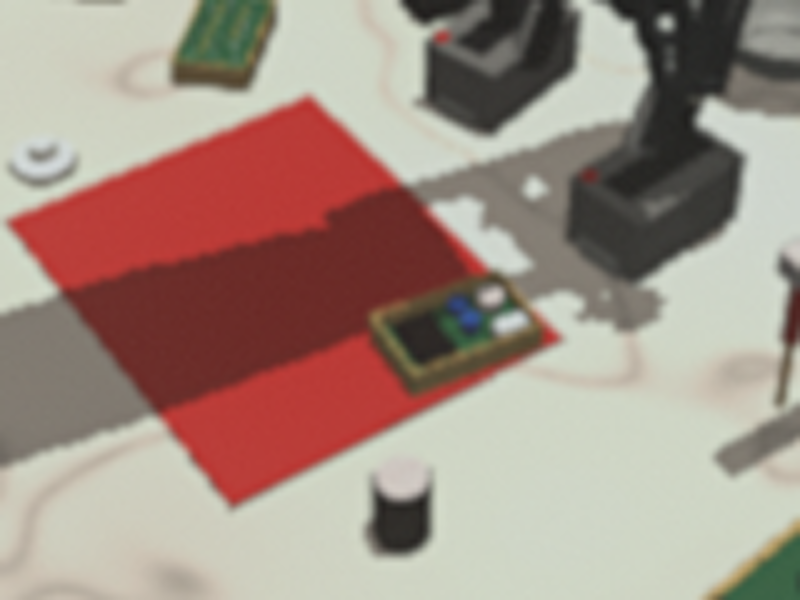

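Board 1 now lies component side up on the mat's near-right corner. The tool has picked up 0.39 rad of tilt, so I'll press one open finger on the fixed socket box's edge to level it.

```bash
cat >> h.py <<'E'
def mvr(wp,s0=None):
    """wp list of (x,y,z,spin_total,n): true rows incl spin about tool z"""
    s=ctrl.sense();y0,M=toolyaw(s);p=np.array(s['eef_pos'])
    print('clock %.1f pos %s yaw %.3f toolz %s'%(s['clock'],p.round(1),y0,M[:,2].round(2)))
    for x,y,z,sp,n in wp:
        d=(np.array([x,y,z])-p)/n/1000
        for i in range(n):
            print([(M.T@d).round(3).tolist(),round(sp/n,3)])
            M=M@R.from_euler('z',sp/n).as_matrix()
        p=np.array([x,y,z])
E
python3 -c "
from h import *
mvr([(580,-53,120,-1.55,9),(584,-53,110,0,1)])"
```

```text
clock 15.9 pos [614.  -45.6 124.7] yaw -1.552 toolz [-0.38 -0.03 -0.93]
[[-0.003, 0.001, 0.002], -0.172]
[[-0.003, 0.0, 0.002], -0.172]
[[-0.003, -0.0, 0.002], -0.172]
[[-0.003, -0.001, 0.002], -0.172]
[[-0.003, -0.002, 0.002], -0.172]
[[-0.003, -0.002, 0.002], -0.172]
[[-0.002, -0.002, 0.002], -0.172]
[[-0.002, -0.003, 0.002], -0.172]
[[-0.001, -0.003, 0.002], -0.172]
[[0.0, 0.007, 0.008], 0.0]
```

Emit:
apply_moves([
  [[-0.015,0.002,0.007],0,1],
  [[-0.015,0.002,0.007],-0.172,1],
  [[0,0,0],-0.172,1],
  [[0,0,0],-0.172,1],
  [[0,0,0],-0.172,1],
  [[0,0,0],-0.172,1],
  [[0,0,0],-0.172,1],
  [[0,0,0],-0.172,1],
  [[0,0,0],-0.172,1],
  [[0,0,0],-0.172,1],
])

```text
clock: 17.15
eef_pos: [580.7, -50.5, 123.5]
tcp_rot: [-0.127, 0.679, 0.709, -0.143]
contact_force: [-0.2, 0.0, -0.0]
grip_width: 85.4
```

```bash
python3 -c "
from h import *
s=st();sidecrop('s11.png',s['eef_pos'])
mv((586,-53,90,2),(586,-53,80,1))"
```

```text
clock 17.1 pos [580.7 -50.5 123.5] yaw 0.040 tilt 0.385 toolz [-0.37 -0.03 -0.93] toolx [-0.05  1.   -0.01] j [-0.16  0.5   1.55 -0.09  1.47 -0.18] w 85.4 F [-0.2  0.  -0. ] T [ 0.   -0.22  0.05]
crop origin 267 123 scale 5.0
clock 17.2 pos [580.8 -50.5 123.5] yaw 0.044 toolz [-0.37 -0.03 -0.93]
2 x [-0.0012, 0.0087, 0.0146]
1 x [0.0001, 0.0037, 0.0093]
```

View pics/s11.png

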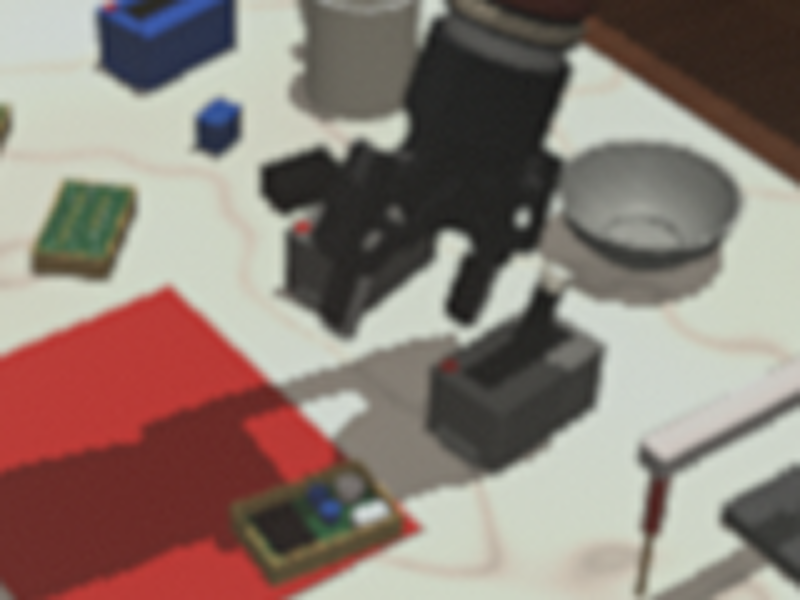

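Emit:
apply_moves([
  [[0,0.014,0.005],0,1],
  [[0,0.012,0.01],0,1],
  [[0,0.006,0.015],0,1],
  [[0,0.004,0.01],0,1],
  [[0,0.005,0.014],0,1],
  [[0,0.005,0.014],0,1],
  [[0,0.005,0.014],0,1],
  [[0,0.004,0.014],0,1],
  [[0,0.003,0.014],0,1],
  [[0,0.003,0.014],0,1],
])

```text
clock: 18.45
eef_pos: [599.9, -50.4, 80.1]
tcp_rot: [-0.136, 0.68, 0.705, -0.153]
contact_force: [-20.4, 5.3, 52.7]
grip_width: 85.2
```

```bash
python3 -c "
from h import *
s=st();sidecrop('s12.png',s['eef_pos'])"
```

```text
clock 18.4 pos [599.9 -50.4  80.1] yaw 0.032 tilt 0.412 toolz [-0.4  -0.03 -0.92] toolx [-0.04  1.   -0.02] j [-0.16  0.6   1.49 -0.09  1.45 -0.16] w 85.2 F [-20.4   5.3  52.7] T [0.85 1.52 0.06]
crop origin 272 133 scale 5.0
```

View pics/s12.png

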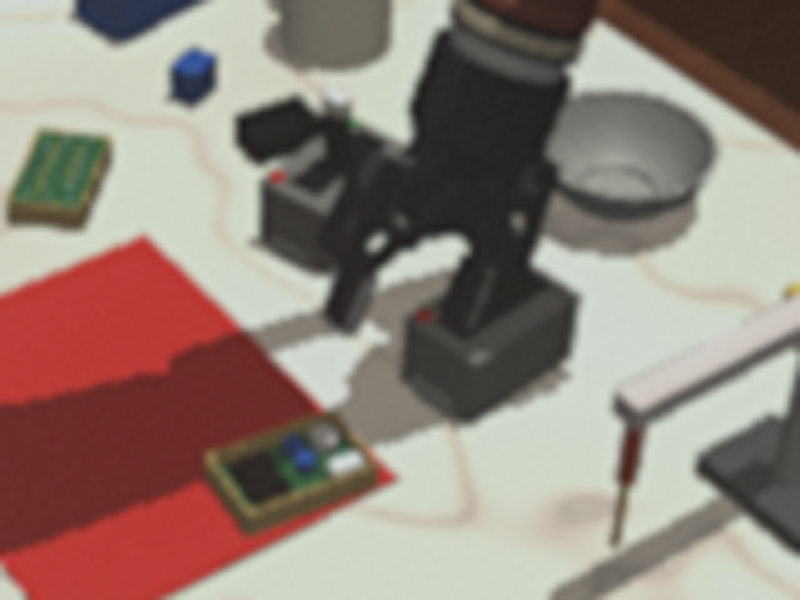

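Emit:
apply_moves([
  [[0,-0.008,0.003],0,1],
  [[0,-0.006,0.008],0,1],
  [[0,-0.006,0.008],0,1],
  [[0,-0.006,0.008],0,1],
  [[0,-0.006,0.008],0,1],
  [[0,-0.006,0.008],0,1],
  [[0,-0.006,0.008],0,1],
  [[0,-0.006,0.008],0,1],
  [[0,-0.006,0.008],0,1],
  [[0,-0.006,0.008],0,1],
])

```text
clock: 19.75
eef_pos: [582.5, -51.3, 73.1]
tcp_rot: [-0.08, 0.691, 0.712, -0.097]
contact_force: [4.6, 4.2, 22.1]
grip_width: 85.9
```

```bash
python3 -c "
from h import *
s=st();sidecrop('s13.png',s['eef_pos'])"
```

```text
clock 19.8 pos [582.5 -51.3  73.1] yaw 0.027 tilt 0.252 toolz [-0.25 -0.03 -0.97] toolx [-0.03  1.   -0.02] j [-0.17  0.49  1.65 -0.08  1.24 -0.17] w 85.9 F [ 4.6  4.2 22.1] T [ 0.75 -0.99  0.  ]
crop origin 267 137 scale 5.0
```

View pics/s13.png

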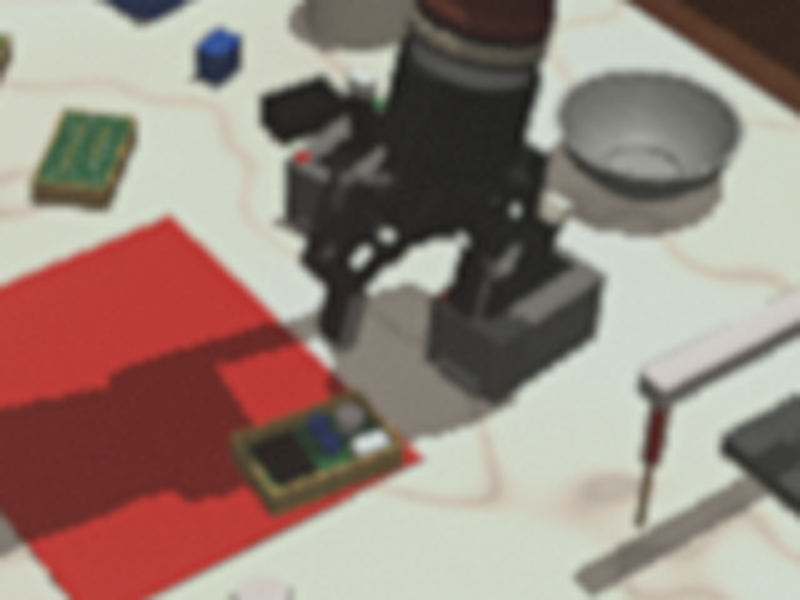

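Emit:
apply_moves([
  [[0,0,-0.008],0,1],
  [[0,0.014,0],0,1],
  [[0,0.004,0.01],0,1],
  [[0,-0.006,0.008],0,1],
  [[0,-0.006,0.008],0,1],
  [[0,-0.006,0.008],0,1],
  [[0,-0.006,0.008],0,1],
  [[0,-0.006,0.008],0,1],
  [[0,-0.006,0.008],0,1],
  [[0,-0.006,0.008],0,1],
])

```text
clock: 21.05
eef_pos: [597.5, -50.6, 68.7]
tcp_rot: [-0.047, 0.696, 0.714, -0.063]
contact_force: [-1.3, 4.6, 28.5]
grip_width: 85.4
```

```bash
python3 -c "
from h import *
s=st()"
```

```text
clock 21.1 pos [597.5 -50.6  68.7] yaw 0.025 tilt 0.157 toolz [-0.15 -0.02 -0.99] toolx [-0.03  1.   -0.02] j [-0.18  0.47  1.68 -0.06  1.14 -0.18] w 85.4 F [-1.3  4.6 28.5] T [ 0.76 -0.46  0.14]
```

Emit:
apply_moves([
  [[0,-0.007,0.008],0,1],
  [[0,-0.007,0.008],0,1],
  [[0,-0.007,0.008],0,1],
  [[0,-0.007,0.008],0,1],
  [[0,-0.007,0.008],0,1],
  [[0,-0.007,0.008],0,1],
  [[0,-0.007,0.008],0,1],
  [[0,-0.007,0.008],0,1],
  [[0,-0.007,0.008],0,1],
  [[0,0,-0.03],0,1],
])

```text
clock: 22.3
eef_pos: [593.8, -49.4, 89.7]
tcp_rot: [-0.001, 0.699, 0.715, -0.016]
contact_force: [0.1, 0.5, -0.5]
grip_width: 85.2
```

```bash
python3 -c "
from h import *
s=st()
mvr([(550,100,120,0,5),(530,150,180,0,2)])"
```

```text
clock 22.3 pos [593.8 -49.4  89.7] yaw 0.024 tilt 0.032 toolz [-0.02 -0.02 -1.  ] toolx [-0.02  1.   -0.02] j [-0.19  0.36  1.78 -0.03  1.03 -0.2 ] w 85.2 F [ 0.1  0.5 -0.5] T [-0.03  0.06  0.01]
clock 22.3 pos [593.8 -49.4  89.7] yaw 0.024 toolz [-0.02 -0.02 -1.  ]
[[0.03, -0.008, -0.006], 0.0]
[[0.03, -0.008, -0.006], 0.0]
[[0.03, -0.008, -0.006], 0.0]
[[0.03, -0.008, -0.006], 0.0]
[[0.03, -0.008, -0.006], 0.0]
[[0.025, -0.01, -0.03], 0.0]
[[0.025, -0.01, -0.03], 0.0]
```

```bash
python3 -c "
from h import *
mvr([(520,200,160,0.83,10)])"
```

```text
clock 22.3 pos [593.8 -49.4  89.7] yaw 0.024 toolz [-0.02 -0.02 -1.  ]
[[0.025, -0.007, -0.007], 0.083]
[[0.024, -0.009, -0.007], 0.083]
[[0.023, -0.011, -0.007], 0.083]
[[0.022, -0.013, -0.007], 0.083]
[[0.021, -0.015, -0.007], 0.083]
[[0.02, -0.016, -0.007], 0.083]
[[0.019, -0.018, -0.007], 0.083]
[[0.017, -0.02, -0.007], 0.083]
[[0.015, -0.021, -0.007], 0.083]
[[0.014, -0.022, -0.007], 0.083]
```

Emit:
apply_moves([
  [[0.025,-0.007,-0.007],0.083,1],
  [[0.024,-0.009,-0.007],0.083,1],
  [[0.023,-0.011,-0.007],0.083,1],
  [[0.022,-0.013,-0.007],0.083,1],
  [[0.021,-0.015,-0.007],0.083,1],
  [[0.02,-0.016,-0.007],0.083,1],
  [[0.019,-0.018,-0.007],0.083,1],
  [[0.017,-0.02,-0.007],0.083,1],
  [[0.013,-0.019,-0.007],0.083,1],
  [[0,0,0],0,1],
])

```text
clock: 23.55
eef_pos: [518.0, 175.3, 125.5]
tcp_rot: [-0.001, 0.917, 0.397, -0.035]
contact_force: [-0.4, 0.8, -0.7]
grip_width: 85.7
```

```bash
python3 -c "
from h import *
s=st();snap('wrist','w14.png')"
```

```text
clock 23.6 pos [518.  175.3 125.5] yaw -0.754 tilt 0.069 toolz [-0.06 -0.03 -1.  ] toolx [ 0.68  0.73 -0.06] j [ 0.2   0.24  1.85 -0.01  1.12  0.96] w 85.7 F [-0.4  0.8 -0.7] T [ 0.04 -0.05  0.01]
```

View pics/w14.png

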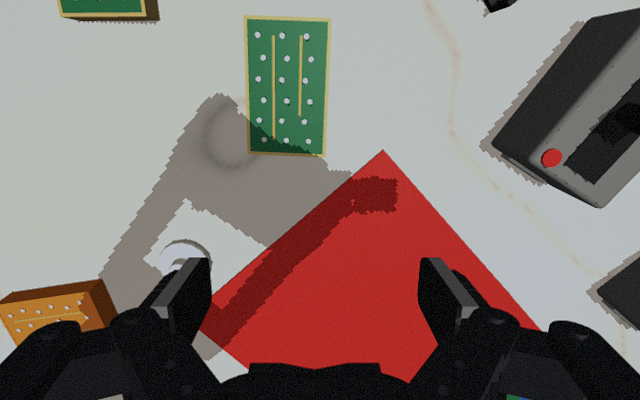

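```bash
python3 -c "
from h import *
m=rect('wrist',[(245,16),(331,19),(326,156),(248,154)])
"
```

```text
ctr [549.3 237.2] ab 49.0 78.5 yaw a -0.780 b 0.784
```

```bash
python3 -c "
from h import *
mvr([(532,219.5,24,0.03,6)])"
```

```text
clock 23.6 pos [517.7 174.4 124.9] yaw -0.754 toolz [-0.07 -0.03 -1.  ]
[[0.008, -0.003, 0.016], 0.005]
[[0.008, -0.003, 0.016], 0.005]
[[0.008, -0.003, 0.016], 0.005]
[[0.008, -0.003, 0.016], 0.005]
[[0.008, -0.003, 0.016], 0.005]
[[0.008, -0.003, 0.016], 0.005]
```

Emit:
apply_moves([
  [[0.01,-0.004,0.016],0.005,1],
  [[0.01,-0.004,0.016],0.005,1],
  [[0.01,-0.004,0.016],0.005,1],
  [[0.008,-0.003,0.016],0.005,1],
  [[0.007,-0.002,0.016],0.005,1],
  [[0.004,-0.001,0.016],0.005,1],
  [[0,0,0],0,0.5],
  [[0,0,0],0,0.3],
  [[0,0,0],0,0.3],
  [[0,0,0],0,0.3],
])

```text
clock: 24.85
eef_pos: [544.9, 210.4, 22.9]
tcp_rot: [0.008, 0.923, 0.384, -0.031]
contact_force: [-0.4, 1.8, 1.2]
grip_width: 49.8
```

```bash
python3 -c "
from h import *
s=st()
mvr([(525,215,60,0,2),(510,-30,90,0.65,8),])"
```

```text
clock 24.9 pos [544.9 210.4  22.9] yaw -0.782 tilt 0.065 toolz [-0.05 -0.04 -1.  ] toolx [ 0.7   0.71 -0.06] j [ 0.26  0.46  1.79 -0.03  0.95  1.06] w 49.8 F [-0.4  1.8  1.2] T [ 0.1   0.05 -0.01]
clock 24.9 pos [544.9 210.4  22.9] yaw -0.782 toolz [-0.05 -0.04 -1.  ]
[[-0.007, -0.009, -0.018], 0.0]
[[-0.007, -0.009, -0.018], 0.0]
[[-0.023, 0.02, -0.002], 0.081]
[[-0.022, 0.022, -0.002], 0.081]
[[-0.02, 0.024, -0.002], 0.081]
[[-0.018, 0.025, -0.002], 0.081]
[[-0.016, 0.027, -0.002], 0.081]
[[-0.013, 0.028, -0.002], 0.081]
[[-0.011, 0.029, -0.002], 0.081]
[[-0.009, 0.03, -0.002], 0.081]
```

Emit:
apply_moves([
  [[-0.007,-0.009,-0.018],0,0.3],
  [[-0.007,-0.009,-0.03],0,0.3],
  [[-0.023,0.02,-0.01],0.081,0.3],
  [[-0.022,0.022,-0.002],0.081,0.3],
  [[-0.02,0.024,-0.002],0.081,0.3],
  [[-0.018,0.025,-0.002],0.081,0.3],
  [[-0.016,0.027,-0.002],0.081,0.3],
  [[-0.013,0.028,-0.002],0.081,0.3],
  [[-0.011,0.029,-0.002],0.081,0.3],
  [[-0.009,0.03,-0.002],0.081,0.3],
])

```text
clock: 26.1
eef_pos: [493.6, -36.0, 94.4]
tcp_rot: [0.017, 0.997, 0.063, -0.041]
contact_force: [0.3, 0.9, -0.6]
grip_width: 49.5
```

```bash
python3 -c "
from h import *
s=st();snap('wrist','w15.png')
mvr([(530,-62,50,0,6),])"
```

```text
clock 26.1 pos [493.6 -36.   94.4] yaw -1.443 tilt 0.089 toolz [-0.08 -0.04 -1.  ] toolx [ 0.99  0.12 -0.08] j [-0.18  0.19  1.98 -0.06  1.04  1.29] w 49.5 F [ 0.3  0.9 -0.6] T [ 0.06 -0.07  0.04]
clock 26.1 pos [493.6 -39.3  94.8] yaw -1.446 toolz [-0.08 -0.04 -1.  ]
[[0.006, 0.004, 0.007], 0.0]
[[0.006, 0.004, 0.007], 0.0]
[[0.006, 0.004, 0.007], 0.0]
[[0.006, 0.004, 0.007], 0.0]
[[0.006, 0.004, 0.007], 0.0]
[[0.006, 0.004, 0.007], 0.0]
```

View pics/w15.png

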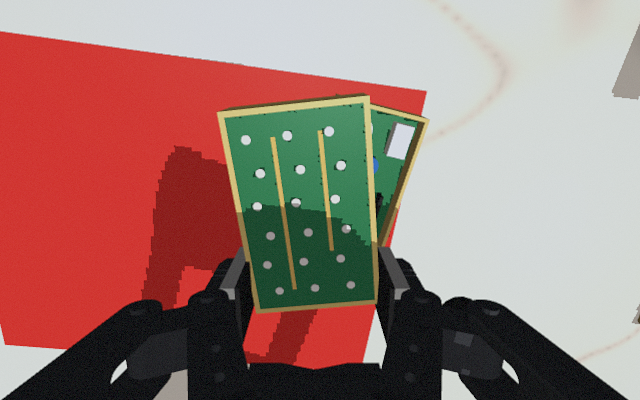

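Emit:
apply_moves([
  [[0.008,0.003,0.008],0,0.3],
  [[0.008,0.003,0.008],0,0.3],
  [[0.008,0.003,0.008],0,0.3],
  [[0.008,0.003,0.008],0,0.3],
  [[0.008,0.003,0.007],0,0.3],
  [[0.007,0.002,0.006],0,0.3],
  [[0,0,0],0,0.3],
  [[0,0,0],0,0.3],
  [[0,0,0],0,0.3],
  [[0,0,0],0,0.3],
])

```text
clock: 27.4
eef_pos: [538.1, -49.9, 43.4]
tcp_rot: [0.016, 0.997, 0.064, -0.049]
contact_force: [-0.7, 0.4, 1.3]
grip_width: 49.3
```

```bash
python3 -c "
from h import *
s=st();snap('wrist','w16.png')"
```

```text
clock 27.4 pos [538.1 -49.9  43.4] yaw -1.442 tilt 0.104 toolz [-0.1  -0.04 -0.99] toolx [ 0.99  0.13 -0.1 ] j [-0.19  0.37  1.87 -0.07  0.98  1.29] w 49.3 F [-0.7  0.4  1.3] T [0.01 0.11 0.01]
```

View pics/w16.png

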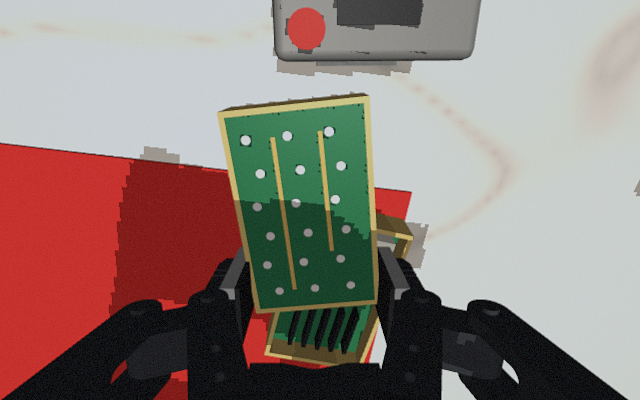

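Emit:
apply_moves([
  [[0,0.008,-0.003],0.045,0.3],
  [[0,0.008,-0.003],0.045,0.3],
  [[0.008,0,0],0,0.3],
  [[0.014,0,0],0,0.3],
  [[0.016,0,-0.012],0,0.3],
  [[0.018,0,-0.018],0,0.3],
  [[0.018,0,-0.018],0,0.3],
  [[0,0,0],0,0.3],
  [[0,0,0],0,0.3],
  [[0,0,0],0,0.3],
])

```text
clock: 28.7
eef_pos: [555.6, -62.8, 60.4]
tcp_rot: [0.016, 0.99, 0.02, -0.136]
contact_force: [-1.0, -0.3, -1.4]
grip_width: 48.8
```

```bash
python3 -c "
from h import *
s=st();snap('wrist','w17.png');sidecrop('s17.png',s['eef_pos'])"
```

```text
clock 28.7 pos [555.6 -62.8  60.4] yaw -1.527 tilt 0.275 toolz [-0.27 -0.04 -0.96] toolx [ 0.96  0.04 -0.27] j [-0.19  0.47  1.71 -0.09  1.22  1.38] w 48.8 F [-1.  -0.3 -1.4] T [ 0.05 -0.17 -0.07]
crop origin 261 147 scale 5.0
```

View pics/w17.png

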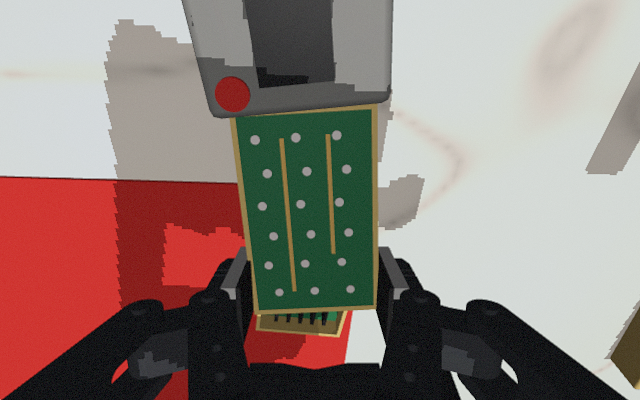

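View pics/s17.png

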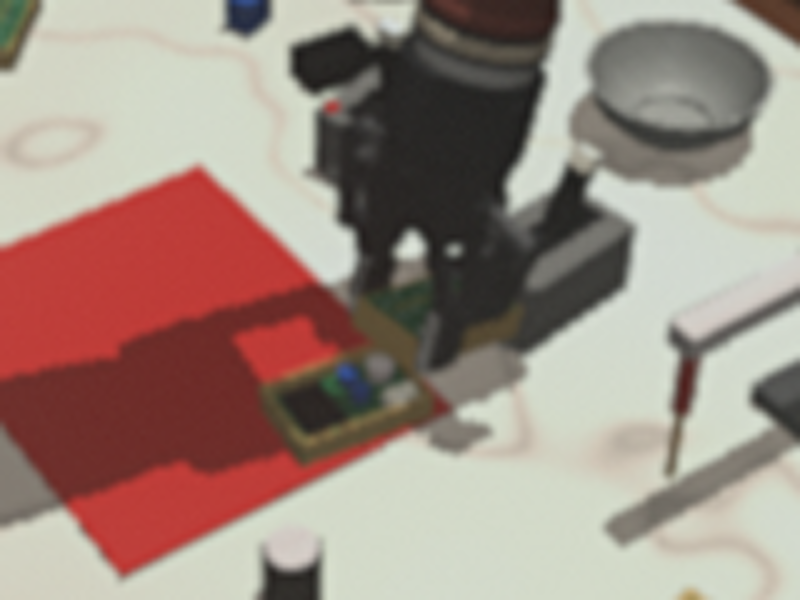

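Emit:
apply_moves([
  [[0.012,0,-0.014],0,0.3],
  [[0.014,0,-0.022],0,0.3],
  [[0.014,0,-0.025],0,0.3],
  [[0.014,0,-0.025],0,0.3],
  [[0,0,0],0,0.3],
  [[0,0,0],0,0.3],
  [[0,0,0],0,0.3],
  [[0,0,0],0,0.3],
  [[0,0,0],0,0.3],
  [[0,0,0],0,0.3],
])

```text
clock: 30.05
eef_pos: [604.2, -57.1, 118.8]
tcp_rot: [0.015, 0.984, 0.023, -0.176]
contact_force: [0.1, -0.7, -0.3]
grip_width: 48.5
```

```bash
python3 -c "
from h import *
s=st();snap('wrist','w18.png');sidecrop('s18.png',s['eef_pos'])"
```

```text
clock 30.1 pos [604.2 -57.1 118.8] yaw -1.520 tilt 0.355 toolz [-0.35 -0.04 -0.94] toolx [ 0.94  0.04 -0.35] j [-0.17  0.53  1.51 -0.1   1.45  1.39] w 48.5 F [ 0.1 -0.7 -0.3] T [ 0.05 -0.25  0.01]
crop origin 275 122 scale 5.0
```

View pics/s18.png

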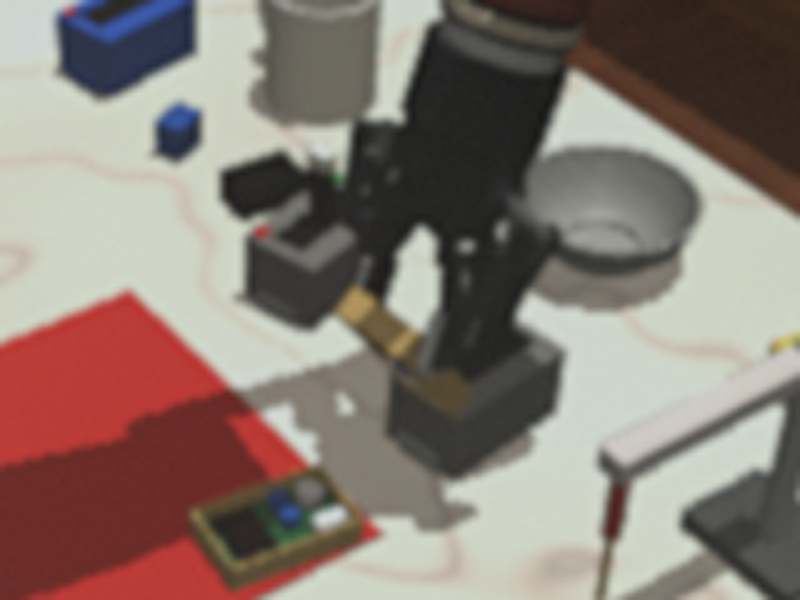

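Emit:
apply_moves([
  [[-0.023,0,0.008],0,0.3],
  [[-0.023,0,0.008],0,0.3],
  [[0.006,0,0.015],0,0.3],
  [[0.006,0,0.016],0,0.3],
  [[0.012,0,-0.004],0,0.3],
  [[0.014,0,-0.01],0,0.3],
  [[0.014,0,-0.015],0,0.3],
  [[0.014,0,-0.016],0,0.3],
  [[0,0,0],0,0.3],
  [[0,0,0],0,0.3],
])

```text
clock: 31.4
eef_pos: [617.9, -56.4, 100.9]
tcp_rot: [0.015, 0.981, 0.024, -0.19]
contact_force: [-1.2, -0.1, -0.5]
grip_width: 48.3
```

```bash
python3 -c "
from h import *
s=st();snap('wrist','w19.png');sidecrop('s19.png',s['eef_pos'])"
```

```text
clock 31.4 pos [617.9 -56.4 100.9] yaw -1.518 tilt 0.384 toolz [-0.37 -0.04 -0.93] toolx [ 0.93  0.04 -0.37] j [-0.16  0.59  1.46 -0.1   1.46  1.39] w 48.3 F [-1.2 -0.1 -0.5] T [0.01 0.11 0.02]
crop origin 279 126 scale 5.0
```

View pics/s19.png

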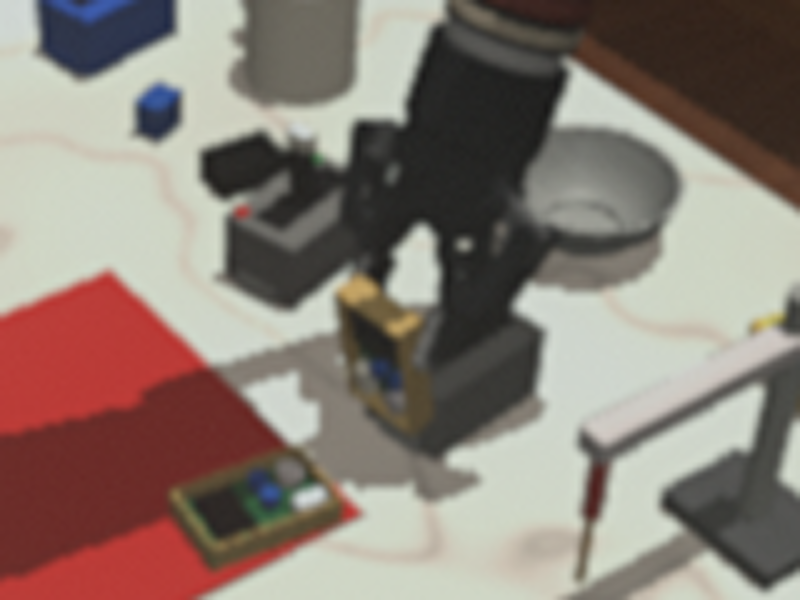

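```bash
python3 -c "
from h import *
mvr([(575,-50,125,0,2),(392,45,105,0,7),(390,45,95,0,1)])"
```

```text
clock 31.5 pos [617.7 -56.4 101.2] yaw -1.518 toolz [-0.37 -0.04 -0.93]
[[-0.024, -0.004, -0.003], 0.0]
[[-0.024, -0.004, -0.003], 0.0]
[[-0.023, -0.015, 0.012], 0.0]
[[-0.023, -0.015, 0.012], 0.0]
[[-0.023, -0.015, 0.012], 0.0]
[[-0.023, -0.015, 0.012], 0.0]
[[-0.023, -0.015, 0.012], 0.0]
[[-0.023, -0.015, 0.012], 0.0]
[[-0.023, -0.015, 0.012], 0.0]
[[0.002, -0.0, 0.01], 0.0]
```

Emit:
apply_moves([
  [[-0.024,-0.004,-0.004],0,0.3],
  [[-0.024,-0.004,-0.004],0,0.3],
  [[-0.023,-0.015,0.012],0,0.3],
  [[-0.023,-0.015,0.012],0,0.3],
  [[-0.023,-0.015,0.012],0,0.3],
  [[-0.023,-0.015,0.012],0,0.3],
  [[-0.023,-0.015,0.012],0,0.3],
  [[-0.023,-0.015,0.011],0,0.3],
  [[-0.02,-0.013,0.01],0,0.3],
  [[0,0,0],0,0.3],
])

```text
clock: 32.75
eef_pos: [400.4, 46.3, 109.1]
tcp_rot: [0.015, 0.985, 0.022, -0.168]
contact_force: [0.3, -0.6, -1.0]
grip_width: 48.3
```

```bash
python3 -c "
from h import *
s=st();sidecrop('s20.png',s['eef_pos'])
y,M=toolyaw(s);p=np.array(s['eef_pos'])+16*M[:,2]
f=M[:,0]*1;f[2]=0;f/=np.linalg.norm(f);Y=M[:,1]
u0,v0=proj('side',s['eef_pos']);u0=int(u0)-80;v0=int(v0)-60
for th in (70,80,90,100):
    t=np.radians(th);d=f*np.cos(t)-np.array([0,0,1])*np.sin(t);n=f*np.sin(t)+np.array([0,0,1])*np.cos(t)
    r=[]
    for L in(-13,67):
        for w in(-25,25):
            for h in(-9,9):
                u,v=proj('side',p+L*d+w*Y+h*n);r.append((int((u-u0)*5),int((v-v0)*5)))
    print(th,r, 'low z',(p+67*d-9*n)[2])
"
```

```text
clock 32.8 pos [400.4  46.3 109.1] yaw -1.522 tilt 0.340 toolz [-0.33 -0.04 -0.94] toolx [ 0.94  0.04 -0.33] j [-0.03  0.16  2.03 -0.05  1.3   1.52] w 48.3 F [ 0.3 -0.6 -1. ] T [ 0.02 -0.24  0.01]
crop origin 188 133 scale 5.0
70 [(350, 300), (376, 278), (400, 349), (427, 327), (406, 384), (432, 363), (456, 433), (481, 411)] low z 27.936602087153123
80 [(352, 295), (381, 278), (403, 344), (432, 326), (388, 395), (416, 377), (437, 444), (465, 426)] low z 26.429235918919687
90 [(355, 291), (385, 278), (406, 340), (436, 326), (370, 403), (398, 389), (418, 452), (447, 438)] low z 26.97418896974
100 [(359, 287), (389, 279), (410, 336), (440, 327), (351, 408), (380, 399), (399, 458), (428, 448)] low z 29.554903116924436
```

View pics/s20.png

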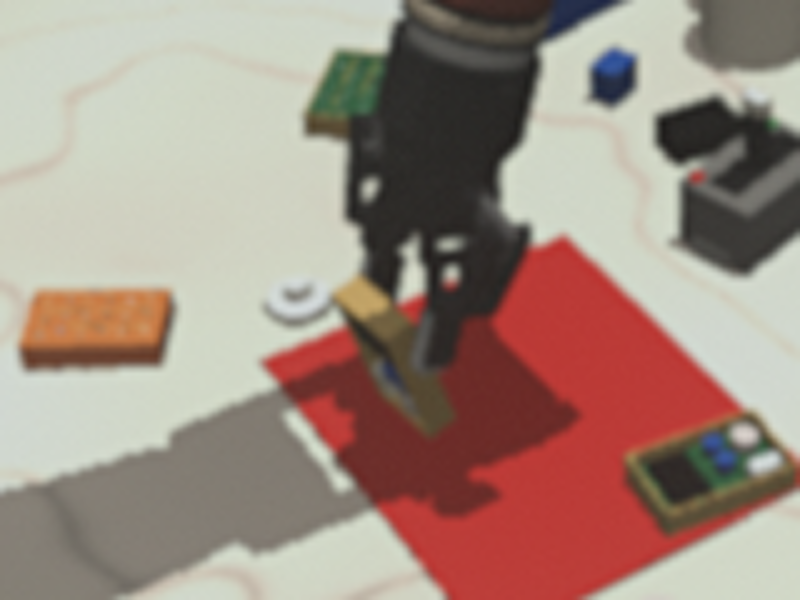

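Emit:
apply_moves([
  [[0.004,0,0.012],0,0.3],
  [[0.004,0,0.013],0,0.3],
  [[0.015,0,-0.004],0,0.3],
  [[0.03,0,-0.006],0,0.3],
  [[0.03,0,0.006],0,0.3],
  [[0,0,0],0,0.3],
  [[0,0,0],0,0.3],
  [[0,0,0],0,0.3],
  [[0,0,0],0,0.3],
  [[0,0,0],0,0.3],
])

```text
clock: 34.05
eef_pos: [485.0, 45.8, 63.9]
tcp_rot: [0.015, 0.986, 0.021, -0.165]
contact_force: [0.0, 0.1, -2.3]
grip_width: 47.7
```

```bash
python3 -c "
from h import *
s=st();sidecrop('s21.png',s['eef_pos'])"
```

```text
clock 34.0 pos [485.   45.8  63.9] yaw -1.525 tilt 0.333 toolz [-0.33 -0.04 -0.94] toolx [ 0.94  0.04 -0.33] j [-0.02  0.38  1.84 -0.05  1.25  1.53] w 47.7 F [ 0.   0.1 -2.3] T [-0.02 -0.21 -0.01]
crop origin 217 134 scale 5.0
```

View pics/s21.png

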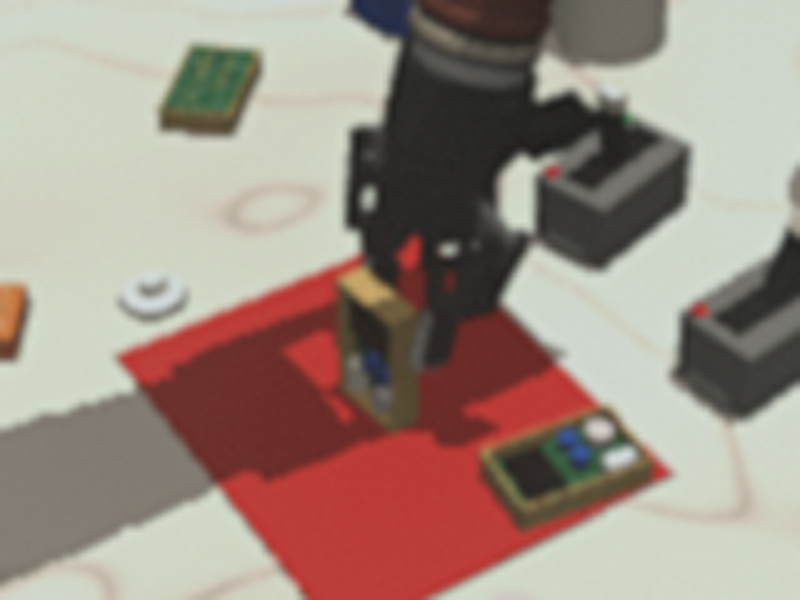

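Emit:
apply_moves([
  [[0.03,0,0.002],0,0.3],
  [[0.03,0,0.008],0,0.3],
  [[0,0,0],0,0.3],
  [[0,0,0],0,0.3],
  [[0,0,0],0,0.3],
  [[0,0,0],0,0.3],
  [[0,0,0],0,0.3],
  [[0,0,0],0,0.3],
  [[0,0,0],0,0.3],
  [[0,0,0],0,0.3],
])

```text
clock: 35.35
eef_pos: [537.5, 48.5, 39.5]
tcp_rot: [0.015, 0.986, 0.021, -0.166]
contact_force: [1.0, 0.4, -0.4]
grip_width: 25.4
```

```bash
python3 -c "
from h import *
s=st();sidecrop('s22.png',s['eef_pos'])"
```

```text
clock 35.4 pos [537.5  48.5  39.5] yaw -1.525 tilt 0.335 toolz [-0.33 -0.04 -0.94] toolx [ 0.94  0.04 -0.33] j [-0.02  0.51  1.71 -0.04  1.25  1.53] w 25.4 F [ 1.   0.4 -0.4] T [ 0.06 -0.14 -0.05]
crop origin 232 133 scale 5.0
```

View pics/s22.png

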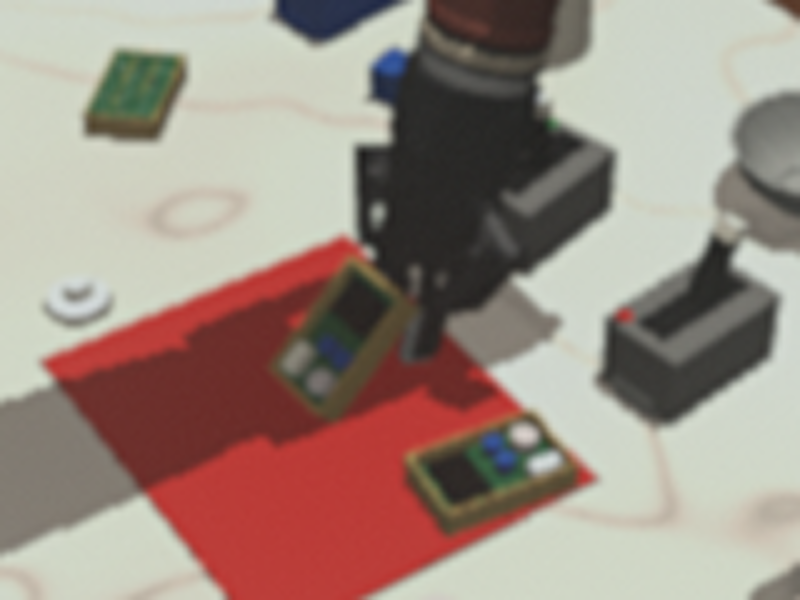

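Emit:
apply_moves([
  [[0.024,0,-0.012],0,0.3],
  [[0.024,0,-0.022],0,0.3],
  [[0.013,0,-0.034],0,0.3],
  [[0.006,0,-0.034],0,0.3],
  [[0,0,-0.034],0,0.3],
  [[0,0,0],0,0.6],
  [[0,0,0],0,1],
  [[0,0,0],0,1],
  [[0,0,0],0,1],
  [[0,0,0],0,1],
])

```text
clock: 36.65
eef_pos: [641.4, 55.8, 140.6]
tcp_rot: [0.015, 0.984, 0.021, -0.175]
contact_force: [0.4, 0.2, -0.8]
grip_width: 85.3
```

```bash
python3 -c "
from h import *
s=st();sidecrop('s23.png',(510,20,20))
mvr([(592,-53,125,-1.52,9)])"
```

```text
clock 36.6 pos [641.4  55.8 140.6] yaw -1.524 tilt 0.353 toolz [-0.34 -0.04 -0.94] toolx [ 0.94  0.04 -0.35] j [-0.01  0.57  1.39 -0.04  1.52  1.53] w 85.3 F [ 0.4  0.2 -0.8] T [ 0.02 -0.19  0.03]
crop origin 230 148 scale 5.0
clock 36.7 pos [641.3  55.8 140.5] yaw -1.524 toolz [-0.34 -0.04 -0.94]
[[-0.005, 0.012, 0.004], -0.169]
[[-0.007, 0.011, 0.004], -0.169]
[[-0.009, 0.009, 0.004], -0.169]
[[-0.01, 0.008, 0.004], -0.169]
[[-0.011, 0.006, 0.004], -0.169]
[[-0.012, 0.004, 0.004], -0.169]
[[-0.013, 0.002, 0.004], -0.169]
[[-0.013, -0.0, 0.004], -0.169]
[[-0.013, -0.002, 0.004], -0.169]
```

View pics/s23.png

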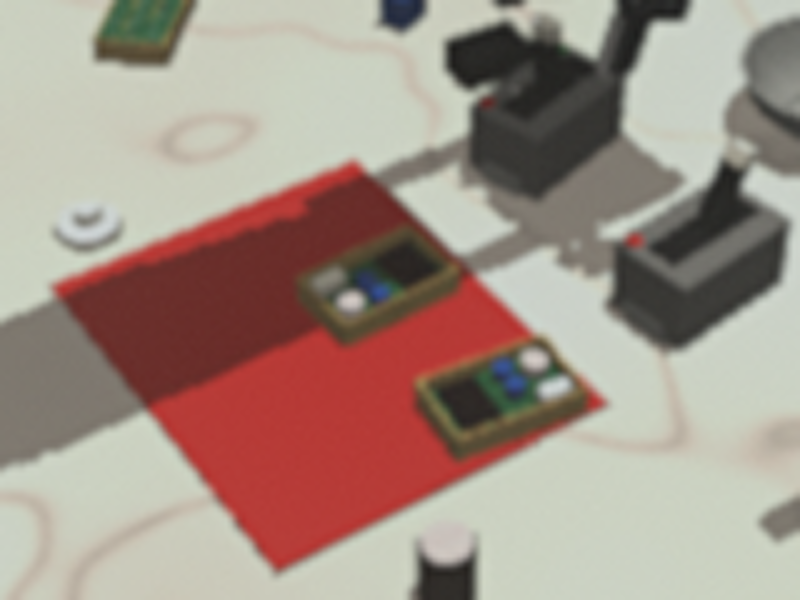

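Emit:
apply_moves([
  [[-0.025,0.034,0.009],0,1],
  [[-0.025,0.034,0.009],0,1],
  [[-0.001,0.035,0],-0.17,1],
  [[0,0,0],-0.175,1],
  [[0,0,0],-0.175,1],
  [[0,0,0],-0.175,1],
  [[0,0,0],-0.175,1],
  [[0,0,0],-0.175,1],
  [[0,0,0],-0.175,1],
  [[0,0,0],-0.175,1],
])

```text
clock: 37.95
eef_pos: [588.9, -52.8, 141.6]
tcp_rot: [-0.106, 0.726, 0.665, -0.142]
contact_force: [0.4, 0.1, 0.8]
grip_width: 85.4
```

```bash
python3 -c "
from h import *
s=st()
mvr([(598,-52,92,-.12,4)])"
```

```text
clock 38.0 pos [588.9 -52.8 141.6] yaw -0.099 tilt 0.356 toolz [-0.35 -0.04 -0.94] toolx [ 0.08  0.99 -0.07] j [-0.16  0.47  1.54 -0.09  1.47 -0.05] w 85.4 F [0.4 0.1 0.8] T [ 0.06 -0.17  0.03]
clock 38.0 pos [588.9 -52.8 141.6] yaw -0.099 toolz [-0.35 -0.04 -0.94]
[[0.001, 0.006, 0.011], -0.03]
[[0.001, 0.006, 0.011], -0.03]
[[0.001, 0.006, 0.011], -0.03]
[[0.001, 0.006, 0.011], -0.03]
```

Emit:
apply_moves([
  [[0.001,0.01,0.01],-0.03,1],
  [[0.001,0.01,0.012],-0.03,1],
  [[0.001,0.008,0.013],-0.03,1],
  [[0.001,0.006,0.013],-0.03,1],
  [[0,0.003,0.008],0,1],
  [[0,-0.002,0.008],0,1],
  [[0,-0.006,0.008],0,1],
  [[0,-0.006,0.008],0,1],
  [[0,-0.006,0.008],0,1],
  [[0,-0.006,0.008],0,1],
])

```text
clock: 39.2
eef_pos: [596.0, -53.8, 75.2]
tcp_rot: [-0.093, 0.686, 0.712, -0.116]
contact_force: [5.9, 3.8, 13.3]
grip_width: 85.4
```

```bash
python3 -c "
from h import *
s=st()"
```

```text
clock 39.2 pos [596.  -53.8  75.2] yaw 0.033 tilt 0.298 toolz [-0.29 -0.04 -0.96] toolx [-0.04  1.   -0.03] j [-0.17  0.53  1.59 -0.09  1.31 -0.17] w 85.4 F [ 5.9  3.8 13.3] T [ 0.54 -1.22  0.03]
```

Emit:
apply_moves([
  [[0,-0.005,0.01],0,1],
  [[0,-0.005,0.01],0,1],
  [[0,-0.005,0.01],0,1],
  [[0,-0.005,0.01],0,1],
  [[0,-0.005,0.01],0,1],
  [[0,-0.006,0.009],0,1],
  [[0,-0.006,0.009],0,1],
  [[0,-0.006,0.009],0,1],
  [[0,-0.006,0.009],0,1],
  [[0,-0.006,0.009],0,1],
])

```text
clock: 40.45
eef_pos: [592.9, -54.1, 68.2]
tcp_rot: [-0.039, 0.691, 0.719, -0.062]
contact_force: [-2.5, 4.0, 24.1]
grip_width: 85.8
```

```bash
python3 -c "
from h import *
s=st()"
```

```text
clock 40.5 pos [592.9 -54.1  68.2] yaw 0.039 tilt 0.146 toolz [-0.14 -0.04 -0.99] toolx [-0.04  1.   -0.03] j [-0.18  0.45  1.7  -0.07  1.12 -0.19] w 85.8 F [-2.5  4.  24.1] T [ 0.77 -0.39  0.13]
```

Emit:
apply_moves([
  [[0,-0.007,0.009],0,1],
  [[0,-0.007,0.009],0,1],
  [[0,-0.007,0.009],0,1],
  [[0,-0.007,0.009],0,1],
  [[0,-0.007,0.009],0,1],
  [[0,-0.007,0.009],0,1],
  [[0,-0.007,0.009],0,1],
  [[0,-0.007,0.009],0,1],
  [[0,-0.007,0.009],0,1],
  [[0,0,-0.03],0,1],
])

```text
clock: 41.7
eef_pos: [589.4, -52.7, 90.7]
tcp_rot: [0.011, 0.691, 0.723, -0.013]
contact_force: [0.2, -0.9, 0.2]
grip_width: 85.2
```

```bash
python3 -c "
from h import *
s=st()
mvr([(560,30,120,0,4),(500,330,150,0.79,10)])
t=snap('top','t24.png');cv2.imwrite('pics/t24c.png',cv2.resize(t[125:245,195:355],None,fx=5,fy=5,interpolation=cv2.INTER_CUBIC))"
```

```text
clock 41.7 pos [589.4 -52.7  90.7] yaw 0.045 tilt 0.034 toolz [-0.   -0.03 -1.  ] toolx [-0.05  1.   -0.03] j [-0.19  0.34  1.8  -0.04  1.   -0.22] w 85.2 F [ 0.2 -0.9  0.2] T [-0.02  0.   -0.01]
clock 41.7 pos [589.4 -52.7  90.7] yaw 0.045 toolz [-0.   -0.03 -1.  ]
[[0.021, -0.006, -0.008], 0.0]
[[0.021, -0.006, -0.008], 0.0]
[[0.021, -0.006, -0.008], 0.0]
[[0.021, -0.006, -0.008], 0.0]
[[0.03, -0.005, -0.004], 0.079]
[[0.03, -0.007, -0.004], 0.079]
[[0.029, -0.009, -0.004], 0.079]
[[0.028, -0.012, -0.004], 0.079]
[[0.027, -0.014, -0.004], 0.079]
[[0.026, -0.016, -0.004], 0.079]
[[0.025, -0.018, -0.004], 0.079]
[[0.023, -0.02, -0.004], 0.079]
[[0.022, -0.022, -0.004], 0.079]
[[0.02, -0.023, -0.004], 0.079]
```

View pics/t24c.png

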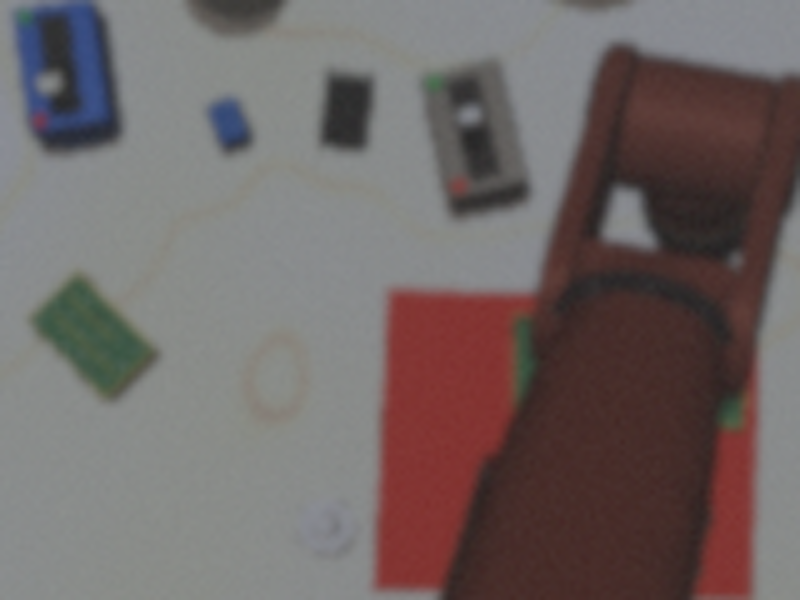

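Emit:
apply_moves([
  [[0.028,-0.006,-0.008],0,1],
  [[0.028,-0.006,-0.008],0,1],
  [[0.03,-0.005,-0.006],0.08,1],
  [[0.03,-0.007,-0.004],0.08,1],
  [[0.03,-0.009,-0.004],0.08,1],
  [[0.03,-0.012,-0.004],0.08,1],
  [[0.03,-0.014,-0.004],0.08,1],
  [[0.03,-0.016,-0.004],0.08,1],
  [[0.028,-0.02,-0.004],0.08,1],
  [[0.026,-0.022,-0.004],0.08,1],
])

```text
clock: 43.0
eef_pos: [533.9, 267.0, 129.2]
tcp_rot: [0.018, 0.889, 0.458, -0.006]
contact_force: [1.4, 0.2, -0.2]
grip_width: 85.3
```

```bash
python3 -c "
from h import *
s=st()
mvr([(490,320,130,0.17,5)])"
```

```text
clock 43.0 pos [533.9 267.  129.2] yaw -0.618 tilt 0.039 toolz [ 0.01 -0.04 -1.  ] toolx [ 0.58  0.81 -0.03] j [ 0.36  0.3   1.77 -0.04  1.08  1.  ] w 85.3 F [ 1.4  0.2 -0.2] T [ 0.04 -0.09 -0.06]
clock 43.0 pos [533.9 267.  129.2] yaw -0.618 toolz [ 0.01 -0.04 -1.  ]
[[0.004, -0.013, -0.001], 0.034]
[[0.003, -0.013, -0.001], 0.034]
[[0.003, -0.014, -0.001], 0.034]
[[0.002, -0.014, -0.001], 0.034]
[[0.002, -0.014, -0.001], 0.034]
```

Emit:
apply_moves([
  [[0.004,-0.013,0],0.034,1],
  [[0.003,-0.013,0],0.034,1],
  [[0.003,-0.014,0],0.034,1],
  [[0.002,-0.014,0],0.034,1],
  [[0.002,-0.014,0],0.034,1],
  [[0,0,0],0,1],
  [[0,0,0],0,1],
  [[0,0,0],0,1],
  [[0,0,0],0,1],
  [[0,0,0],0,1],
])

```text
clock: 44.25
eef_pos: [487.4, 323.6, 119.5]
tcp_rot: [0.019, 0.924, 0.381, -0.008]
contact_force: [0.2, -0.2, -0.3]
grip_width: 85.3
```

```bash
python3 -c "
from h import *
s=st();snap('wrist','w25.png')"
```

```text
clock 44.2 pos [487.4 323.6 119.5] yaw -0.787 tilt 0.042 toolz [-0.   -0.04 -1.  ] toolx [ 0.71  0.7  -0.03] j [ 0.48  0.3   1.79 -0.04  1.07  1.29] w 85.3 F [ 0.2 -0.2 -0.3] T [-0.01  0.02 -0.02]
```

View pics/w25.png

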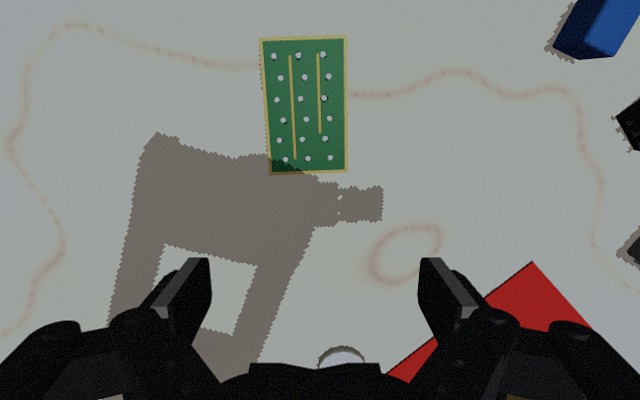

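```bash
python3 -c "
from h import *
m=rect('wrist',[(260,39),(346,36),(346,172),(269,174)])
e=np.array([np.cos(.8),np.sin(.8)]);g=m-26*e;print(g)
mvr([(g[0],g[1],50,0,4),(g[0],g[1],24,0,2)])
"
```

```text
ctr [528.1 368.4] ab 48.6 78.4 yaw a -0.759 b 0.811
[510.02896647 349.70783823]
clock 44.3 pos [487.4 323.6 119.5] yaw -0.787 toolz [-0.   -0.04 -1.  ]
[[0.009, -0.001, 0.017], 0.0]
[[0.009, -0.001, 0.017], 0.0]
[[0.009, -0.001, 0.017], 0.0]
[[0.009, -0.001, 0.017], 0.0]
[[0.0, -0.0, 0.013], 0.0]
[[0.0, -0.0, 0.013], 0.0]
```

Emit:
apply_moves([
  [[0.009,-0.001,0.017],-0.01,1],
  [[0.009,-0.001,0.017],-0.01,1],
  [[0.009,-0.001,0.017],0,1],
  [[0.009,-0.001,0.015],0,1],
  [[0,0,0],0,1],
  [[0,0,0],0,1],
  [[0,0,0],0,1],
  [[0,0,0],0,1],
  [[0,0,0],0,1],
  [[0,0,0],0,1],
])

```text
clock: 45.55
eef_pos: [512.8, 350.1, 54.9]
tcp_rot: [0.019, 0.92, 0.391, -0.005]
contact_force: [-0.5, -0.6, -0.1]
grip_width: 85.3
```

```bash
python3 -c "
from h import *
mvr([(510,349.7,24,0,3)])
"
```

```text
clock 45.5 pos [512.8 350.1  54.9] yaw -0.768 toolz [ 0.01 -0.04 -1.  ]
[[-0.0, -0.001, 0.01], 0.0]
[[-0.0, -0.001, 0.01], 0.0]
[[-0.0, -0.001, 0.01], 0.0]
```

Emit:
apply_moves([
  [[0,-0.001,0.01],0,1],
  [[0,-0.001,0.01],0,1],
  [[0,-0.001,0.011],0,1],
  [[0,0,0],0,0.6],
  [[0,0,0],0,0.3],
  [[0,0,0],0,0.3],
  [[0,0,0],0,0.3],
  [[0,0,-0.025],0,0.3],
  [[0,0,-0.025],0,0.3],
  [[0,0,-0.025],0,0.3],
])

```text
clock: 46.8
eef_pos: [505.8, 353.7, 95.0]
tcp_rot: [0.017, 0.921, 0.389, -0.012]
contact_force: [0.1, -0.1, -1.2]
grip_width: 48.3
```

```bash
python3 -c "
from h import *
st()
mvr([(500,30,95,0.4,10),(530,-62,70,0.28,4)])
"
```

```text
clock 46.8 pos [505.8 353.7  95. ] yaw -0.770 tilt 0.041 toolz [-0.01 -0.04 -1.  ] toolx [ 0.7   0.72 -0.04] j [ 0.51  0.4   1.72 -0.04  1.06  1.3 ] w 48.3 F [ 0.1 -0.1 -1.2] T [0.03 0.03 0.  ]
clock 46.8 pos [505.8 353.7  95. ] yaw -0.770 toolz [-0.01 -0.04 -1.  ]
[[-0.024, 0.022, 0.001], 0.04]
[[-0.023, 0.023, 0.001], 0.04]
[[-0.022, 0.024, 0.001], 0.04]
[[-0.021, 0.025, 0.001], 0.04]
[[-0.02, 0.026, 0.001], 0.04]
[[-0.019, 0.026, 0.001], 0.04]
[[-0.018, 0.027, 0.001], 0.04]
[[-0.017, 0.028, 0.001], 0.04]
[[-0.015, 0.028, 0.001], 0.04]
[[-0.014, 0.029, 0.001], 0.04]
[[-0.002, 0.024, 0.007], 0.07]
[[-0.0, 0.024, 0.007], 0.07]
[[0.001, 0.024, 0.007], 0.07]
[[0.003, 0.024, 0.007], 0.07]
```

Emit:
apply_moves([
  [[-0.026,0.024,0],0.05,0.3],
  [[-0.026,0.025,0],0.05,0.3],
  [[-0.025,0.026,0],0.05,0.3],
  [[-0.024,0.028,0],0.05,0.3],
  [[-0.022,0.03,0],0.06,0.3],
  [[-0.02,0.03,0],0.06,0.3],
  [[-0.018,0.031,0],0.06,0.3],
  [[-0.015,0.032,0],0.07,0.3],
  [[-0.01,0.033,0],0.07,0.3],
  [[-0.006,0.033,0],0.07,0.3],
])

```text
clock: 48.05
eef_pos: [494.5, -13.0, 108.5]
tcp_rot: [0.02, 0.995, 0.097, -0.005]
contact_force: [-0.1, -0.7, -1.0]
grip_width: 48.7
```

```bash
python3 -c "
from h import *
s=st()
mvr([(540,-62,50,0.08,6)])"
```

```text
clock 48.0 pos [494.5 -13.  108.5] yaw -1.376 tilt 0.042 toolz [-0.01 -0.04 -1.  ] toolx [ 0.98  0.19 -0.01] j [-0.14  0.13  2.02 -0.05  0.99  1.26] w 48.7 F [-0.1 -0.7 -1. ] T [ 0.   -0.01  0.02]
clock 48.0 pos [494.5 -13.  108.5] yaw -1.376 toolz [-0.01 -0.04 -1.  ]
[[0.006, 0.009, 0.01], 0.013]
[[0.006, 0.009, 0.01], 0.013]
[[0.006, 0.009, 0.01], 0.013]
[[0.006, 0.009, 0.01], 0.013]
[[0.006, 0.009, 0.01], 0.013]
[[0.007, 0.009, 0.01], 0.013]
```

Emit:
apply_moves([
  [[0.006,0.007,0.01],0.013,0.3],
  [[0.006,0.008,0.01],0.013,0.3],
  [[0.006,0.008,0.01],0.013,0.3],
  [[0.006,0.008,0.01],0.013,0.3],
  [[0.006,0.008,0.01],0.013,0.3],
  [[0.007,0.007,0.008],0.013,0.3],
  [[0,0,0],0,0.3],
  [[0,0,0],0,0.3],
  [[0,0,0],0,0.3],
  [[0,0,0],0,0.3],
])

```text
clock: 49.3
eef_pos: [539.8, -56.6, 46.4]
tcp_rot: [0.02, 0.998, 0.056, -0.006]
contact_force: [-0.2, -0.4, -1.6]
grip_width: 48.6
```

```bash
python3 -c "
from h import *
s=st();snap('wrist','w26.png')"
```

```text
clock 49.3 pos [539.8 -56.6  46.4] yaw -1.458 tilt 0.041 toolz [-0.01 -0.04 -1.  ] toolx [ 0.99  0.11 -0.01] j [-0.21  0.33  1.93 -0.05  0.89  1.28] w 48.6 F [-0.2 -0.4 -1.6] T [ 0.03  0.01 -0.04]
```

View pics/w26.png

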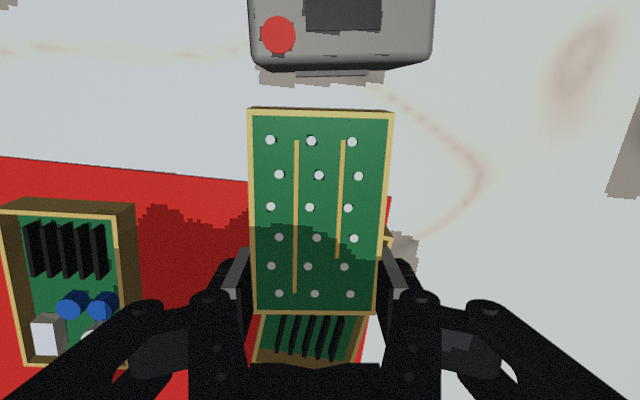

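Emit:
apply_moves([
  [[0.01,0,0],0,0.3],
  [[0.014,0,0],0,0.3],
  [[0.018,0,-0.012],0,0.3],
  [[0.02,0,-0.018],0,0.3],
  [[0.02,0,-0.018],0,0.3],
  [[-0.005,0,0.014],0,0.3],
  [[0.014,0,-0.004],0,0.3],
  [[0.016,0,-0.016],0,0.3],
  [[0.016,0,-0.02],0,0.3],
  [[0,0,0],0,0.3],
])

```text
clock: 50.6
eef_pos: [578.1, -46.7, 68.8]
tcp_rot: [0.02, 0.989, 0.061, -0.131]
contact_force: [0.5, 0.5, -1.2]
grip_width: 48.5
```

```bash
python3 -c "
from h import *
s=st();snap('wrist','w27.png');sidecrop('s27.png',s['eef_pos'])"
```

```text
clock 50.6 pos [578.1 -46.7  68.8] yaw -1.444 tilt 0.265 toolz [-0.26 -0.05 -0.97] toolx [ 0.96  0.12 -0.26] j [-0.16  0.49  1.66 -0.1   1.24  1.34] w 48.5 F [ 0.5  0.5 -1.2] T [-0.03 -0.2  -0.03]
crop origin 264 138 scale 5.0
```

View pics/s27.png

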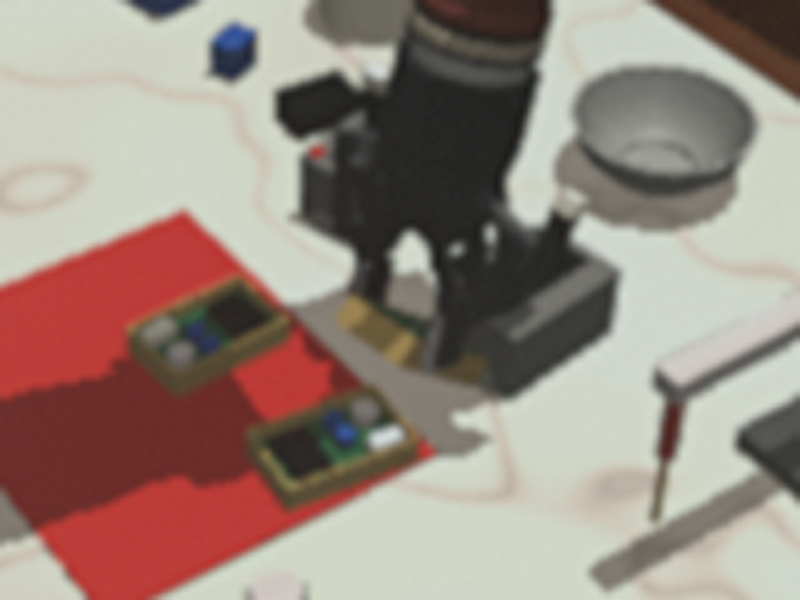

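Emit:
apply_moves([
  [[0.014,0,-0.012],0,0.3],
  [[0.015,0,-0.018],0,0.3],
  [[0.014,0,-0.018],0,0.3],
  [[0,0,0],0,0.3],
  [[0,0,0],0,0.3],
  [[0,0,0],0,0.3],
  [[0,0,0],0,0.3],
  [[0,0,0],0,0.3],
  [[0,0,0],0,0.3],
  [[0,0,0],0,0.3],
])

```text
clock: 51.95
eef_pos: [617.6, -39.2, 97.2]
tcp_rot: [0.02, 0.986, 0.062, -0.153]
contact_force: [-2.7, -0.3, -2.2]
grip_width: 48.3
```

```bash
python3 -c "
from h import *
s=st();sidecrop('s28.png',s['eef_pos'])
mvr([(570,-40,125,0,2),(392,118,105,0.1,8)])"
```

```text
clock 52.0 pos [617.6 -39.2  97.2] yaw -1.442 tilt 0.309 toolz [-0.3  -0.06 -0.95] toolx [ 0.95  0.12 -0.3 ] j [-0.13  0.55  1.52 -0.1   1.37  1.35] w 48.3 F [-2.7 -0.3 -2.2] T [-0.09  0.36  0.03]
crop origin 274 123 scale 5.0
clock 52.0 pos [617.6 -39.2  97.2] yaw -1.442 toolz [-0.3  -0.06 -0.95]
[[-0.027, -0.002, -0.006], 0.0]
[[-0.027, -0.002, -0.006], 0.0]
[[-0.018, -0.022, 0.008], 0.013]
[[-0.018, -0.022, 0.008], 0.013]
[[-0.019, -0.022, 0.008], 0.013]
[[-0.019, -0.022, 0.008], 0.013]
[[-0.019, -0.022, 0.008], 0.013]
[[-0.019, -0.021, 0.008], 0.013]
[[-0.02, -0.021, 0.008], 0.013]
[[-0.02, -0.021, 0.008], 0.013]
```

View pics/s28.png

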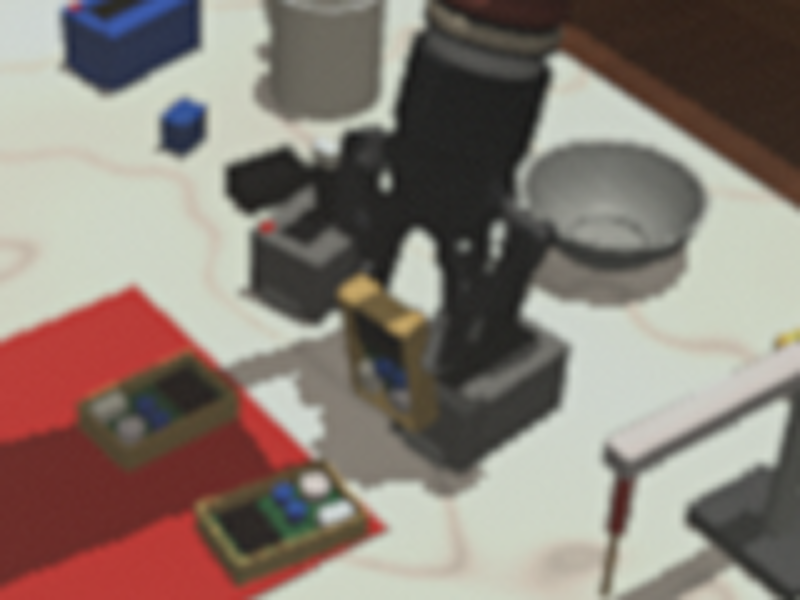

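Emit:
apply_moves([
  [[-0.027,-0.002,-0.008],0,0.3],
  [[-0.027,-0.002,-0.01],0,0.3],
  [[-0.022,-0.022,0.007],0.015,0.3],
  [[-0.022,-0.022,0.007],0.015,0.3],
  [[-0.022,-0.022,0.007],0.015,0.3],
  [[-0.022,-0.022,0.007],0.015,0.3],
  [[-0.022,-0.022,0.008],0.015,0.3],
  [[-0.02,-0.02,0.01],0.015,0.3],
  [[-0.016,-0.018,0.012],0.013,0.3],
  [[0,0,0],0,0.3],
])

```text
clock: 53.25
eef_pos: [420.4, 100.0, 120.0]
tcp_rot: [0.024, 0.993, 0.008, -0.12]
contact_force: [-0.4, -1.2, -1.6]
grip_width: 48.2
```

```bash
python3 -c "
from h import *
s=st();sidecrop('s29.png',s['eef_pos'])"
```

```text
clock 53.2 pos [420.4 100.  120. ] yaw -1.549 tilt 0.245 toolz [-0.24 -0.05 -0.97] toolx [ 0.97  0.01 -0.24] j [ 0.09  0.13  2.01 -0.03  1.24  1.66] w 48.2 F [-0.4 -1.2 -1.6] T [ 0.03 -0.23  0.05]
crop origin 185 116 scale 5.0
```

View pics/s29.png

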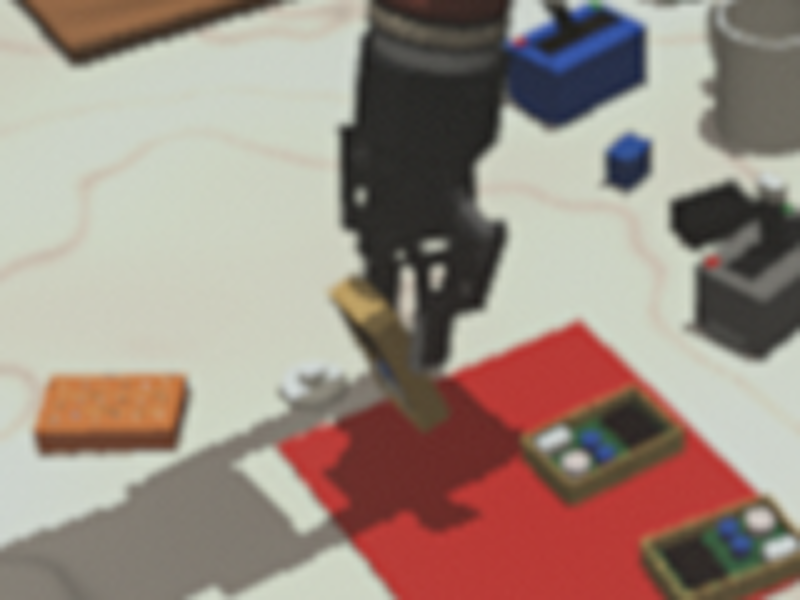

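Emit:
apply_moves([
  [[-0.007,-0.012,0.014],0,0.3],
  [[-0.007,0,0.014],0,0.3],
  [[0.003,0,0.013],0,0.3],
  [[0.015,0,-0.003],0,0.3],
  [[0.032,0,-0.004],0,0.3],
  [[0.032,0,0.004],0,0.3],
  [[0,0,0],0,0.3],
  [[0,0,0],0,0.3],
  [[0,0,0],0,0.3],
  [[0,0,0],0,0.3],
])

```text
clock: 54.55
eef_pos: [488.5, 108.8, 66.6]
tcp_rot: [0.024, 0.993, 0.006, -0.114]
contact_force: [1.0, -0.1, -1.2]
grip_width: 47.9
```

```bash
python3 -c "
from h import *
s=st();sidecrop('s30.png',s['eef_pos'])"
```

```text
clock 54.5 pos [488.5 108.8  66.6] yaw -1.552 tilt 0.234 toolz [-0.23 -0.05 -0.97] toolx [ 0.97  0.01 -0.23] j [ 0.09  0.34  1.87 -0.03  1.16  1.67] w 47.9 F [ 1.  -0.1 -1.2] T [ 0.07 -0.2   0.01]
crop origin 206 121 scale 5.0
```

View pics/s30.png

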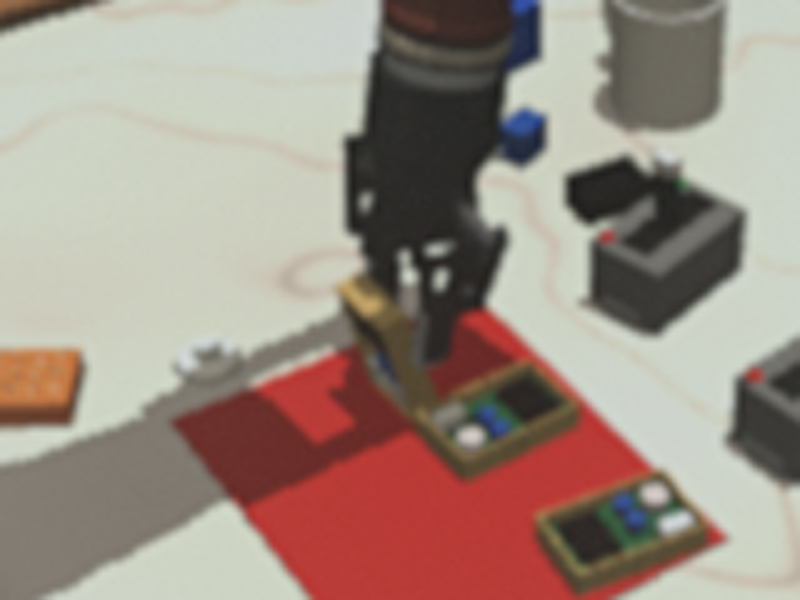

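Emit:
apply_moves([
  [[-0.022,-0.004,-0.007],0,0.3],
  [[-0.024,0,0.006],0,0.3],
  [[0.003,0,0.014],0,0.3],
  [[0.014,0,-0.001],0,0.3],
  [[0.03,0,-0.003],0,0.3],
  [[0.032,0,0.004],0,0.3],
  [[0.03,0,0.007],0,0.3],
  [[0,0,0],0,0.3],
  [[0,0,0],0,0.3],
  [[0,0,0],0,0.3],
])

```text
clock: 55.85
eef_pos: [544.4, 112.6, 34.5]
tcp_rot: [0.024, 0.993, 0.007, -0.12]
contact_force: [1.4, 0.2, -0.2]
grip_width: 25.4
```

```bash
python3 -c "
from h import *
s=st();sidecrop('s31.png',s['eef_pos'])"
```

```text
clock 55.9 pos [544.4 112.6  34.5] yaw -1.550 tilt 0.245 toolz [-0.24 -0.05 -0.97] toolx [ 0.97  0.01 -0.24] j [ 0.09  0.49  1.73 -0.03  1.16  1.66] w 25.4 F [ 1.4  0.2 -0.2] T [ 0.04 -0.23  0.03]
crop origin 222 122 scale 5.0
```

View pics/s31.png

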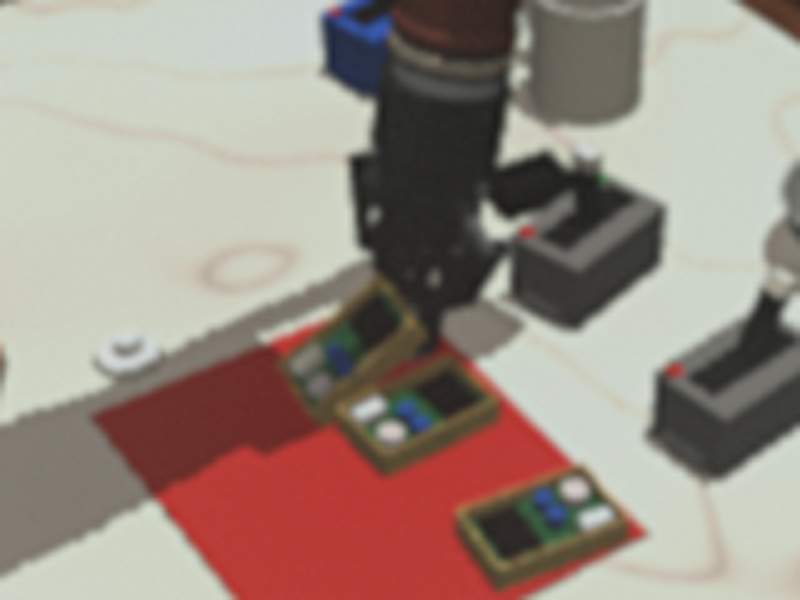

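Emit:
apply_moves([
  [[0.021,0,-0.012],0,0.3],
  [[0.016,0,-0.022],0,0.3],
  [[0.004,0,-0.034],0,0.3],
  [[-0.006,0,-0.034],0,0.3],
  [[-0.006,0,-0.034],0,0.3],
  [[0,0,-0.02],0,0.6],
  [[0,0,0],0,1],
  [[0,0,0],0,1],
  [[0,0,0],0,1],
  [[0,0,0],0,1],
])

```text
clock: 57.15
eef_pos: [600.8, 121.4, 180.2]
tcp_rot: [0.025, 0.991, 0.008, -0.128]
contact_force: [0.1, -0.3, 0.5]
grip_width: 85.2
```

```bash
python3 -c "
from h import *
s=st();sidecrop('s32.png',(500,60,20))
snap('wrist','w32.png')"
```

```text
clock 57.1 pos [600.8 121.4 180.2] yaw -1.548 tilt 0.261 toolz [-0.25 -0.05 -0.97] toolx [ 0.97  0.01 -0.25] j [ 0.1   0.42  1.53 -0.03  1.46  1.66] w 85.2 F [ 0.1 -0.3  0.5] T [-0.01 -0.14 -0.04]
crop origin 219 141 scale 5.0
```

View pics/s32.png

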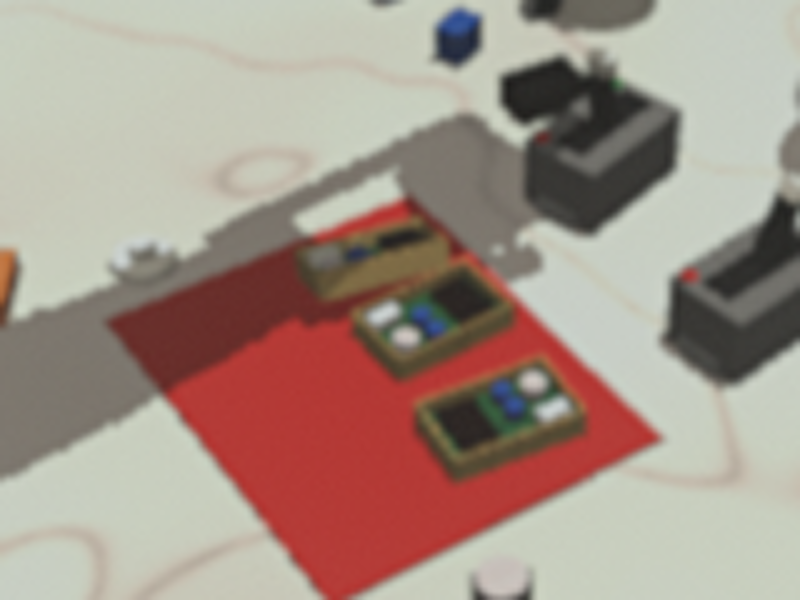

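P's edge is resting on Q, so I'll push P sideways (+y) off it. First I need the exact positions.

View pics/w32.png

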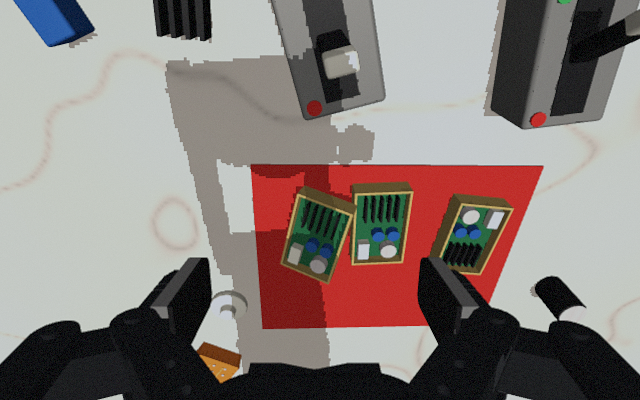

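```bash
python3 -c "
from h import *
mvr([(480,70,240,0,6)])"
```

```text
clock 57.2 pos [600.9 121.4 180.3] yaw -1.548 toolz [-0.25 -0.05 -0.97]
[[-0.022, 0.009, -0.004], 0.0]
[[-0.022, 0.009, -0.004], 0.0]
[[-0.022, 0.009, -0.004], 0.0]
[[-0.022, 0.009, -0.004], 0.0]
[[-0.022, 0.009, -0.004], 0.0]
[[-0.022, 0.009, -0.004], 0.0]
```

```bash
python3 -c "
from h import *
for n,c in {'P':[(301,190),(354,208),(330,282),(282,265)],'Q':[(352,193),(411,191),(404,262),(354,264)],'R':[(455,203),(512,208),(483,275),(436,262)]}.items():
  for z in (20,30):
    print(n,z,[pix2w('wrist',u,v,z)[:2].round(0).tolist() for u,v in c])
"
```

```text
P 20 [[554.0, 124.0], [536.0, 78.0], [449.0, 95.0], [472.0, 142.0]]
P 30 [[560.0, 124.0], [543.0, 80.0], [459.0, 96.0], [481.0, 141.0]]
Q 20 [[551.0, 81.0], [553.0, 30.0], [474.0, 24.0], [472.0, 73.0]]
Q 30 [[557.0, 83.0], [559.0, 34.0], [483.0, 28.0], [481.0, 75.0]]
R 20 [[541.0, -11.0], [535.0, -64.0], [455.0, -60.0], [473.0, -8.0]]
R 30 [[547.0, -5.0], [542.0, -56.0], [465.0, -52.0], [482.0, -2.0]]
```

```bash
python3 -c "
from h import *
mvr([(548,54,110,0,4),(542,54,51,0,4)])"
```

```text
clock 57.2 pos [600.9 121.4 180.3] yaw -1.548 toolz [-0.25 -0.05 -0.97]
[[-0.009, 0.016, 0.021], 0.0]
[[-0.009, 0.016, 0.021], 0.0]
[[-0.009, 0.016, 0.021], 0.0]
[[-0.009, 0.016, 0.021], 0.0]
[[0.002, -0.001, 0.015], 0.0]
[[0.002, -0.001, 0.015], 0.0]
[[0.002, -0.001, 0.015], 0.0]
[[0.002, -0.001, 0.015], 0.0]
```

Emit:
apply_moves([
  [[-0.009,0.016,0.021],0,0],
  [[-0.009,0.016,0.021],0,0],
  [[-0.009,0.016,0.021],0,0],
  [[-0.009,0.016,0.021],0,0],
  [[0.002,0,0.014],0,0],
  [[0.002,0,0.014],0,0],
  [[0.002,0,0.012],0,0],
  [[0,0,0],0,0],
  [[0,0,0],0,0],
  [[0,0,0],0,0],
])

```text
clock: 58.5
eef_pos: [543.5, 51.3, 66.8]
tcp_rot: [0.024, 0.992, 0.009, -0.126]
contact_force: [-0.4, -0.1, -0.9]
grip_width: -0.1
```

```bash
python3 -c "
from h import *
s=st();snap('wrist','w33.png')
mvr([(542,54,51,0,1),(542,82,51,0,4)])"
```

```text
clock 58.5 pos [543.5  51.3  66.8] yaw -1.546 tilt 0.257 toolz [-0.25 -0.05 -0.97] toolx [ 0.97  0.01 -0.25] j [-0.01  0.43  1.75 -0.06  1.21  1.57] w -0.1 F [-0.4 -0.1 -0.9] T [-0.05 -0.12  0.06]
clock 58.5 pos [543.6  51.2  66.9] yaw -1.546 toolz [-0.25 -0.05 -0.97]
[[0.002, -0.004, 0.016], 0.0]
[[0.0, -0.007, -0.0], 0.0]
[[0.0, -0.007, -0.0], 0.0]
[[0.0, -0.007, -0.0], 0.0]
[[0.0, -0.007, -0.0], 0.0]
```

View pics/w33.png

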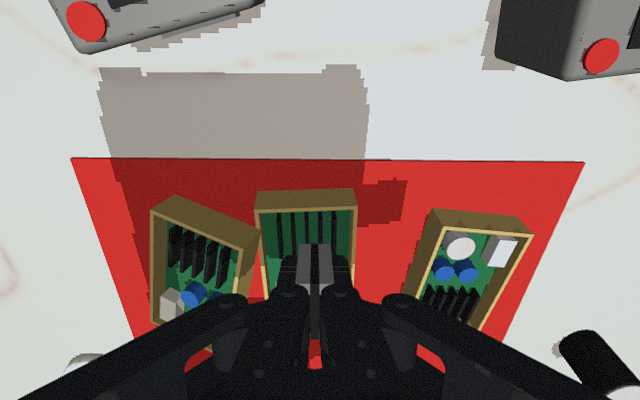

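Emit:
apply_moves([
  [[0.002,0,0.014],0,0],
  [[0,0,0],0,0],
  [[0,-0.008,0],0,0],
  [[0,-0.008,0],0,0],
  [[0,-0.008,0],0,0],
  [[0,-0.008,0],0,0],
  [[0,-0.008,0],0,0],
  [[0,-0.006,0],0,0],
  [[0,0,-0.03],0,0],
  [[0,0,-0.03],0,0],
])

```text
clock: 59.8
eef_pos: [553.2, 104.0, 106.6]
tcp_rot: [0.024, 0.991, 0.01, -0.129]
contact_force: [0.3, 0.0, 0.1]
grip_width: -0.2
```

```bash
python3 -c "
from h import *
s=st();snap('wrist','w34.png');sidecrop('s34.png',(500,60,20))"
```

```text
clock 59.8 pos [553.2 104.  106.6] yaw -1.545 tilt 0.262 toolz [-0.25 -0.05 -0.97] toolx [ 0.97  0.01 -0.26] j [ 0.08  0.41  1.69 -0.03  1.3   1.64] w -0.2 F [0.3 0.  0.1] T [ 0.04 -0.13 -0.02]
crop origin 219 141 scale 5.0
```

View pics/w34.png

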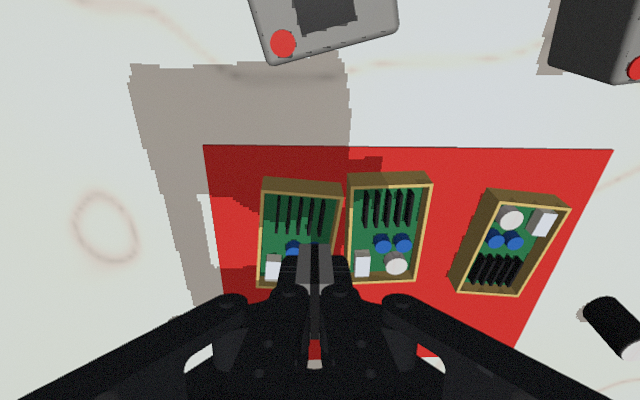

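View pics/s34.png

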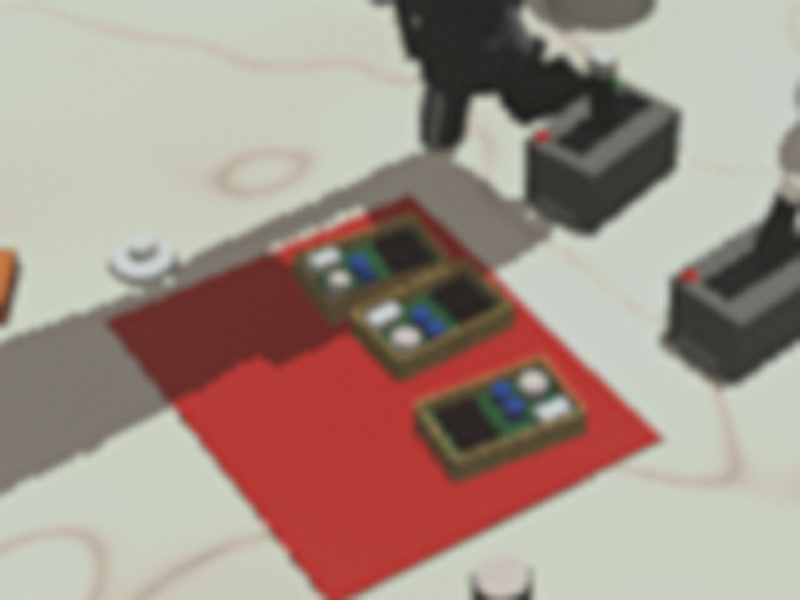

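All three boards now lie flat, component side up. For the probe tip, the side crops consistently put it near (394.7,241.5), which I'll intersect with z=37.

```bash
python3 -c "
from h import *
print('tip side',pix2w('side',394.7,241.5,37).round(1), proj('top',(607,-218,37)))
t=snap('top','t35.png');s=ctrl.camera('side')
cv2.imwrite('pics/t35c.png',cv2.resize(t[125:235,335:445],None,fx=5.4,fy=5.4,interpolation=cv2.INTER_CUBIC))
cv2.imwrite('pics/s35c.png',cv2.resize(s[180:330,340:480],None,fx=4,fy=4,interpolation=cv2.INTER_CUBIC))
mvr([(500,-120,140,0,7),(480,-280,140,-0.11,6)])"
```

```text
tip side [ 606.2 -220.2   37. ] (np.float64(384.11283722015787), np.float64(172.9634104868041))
clock 60.0 pos [553.6 103.7 106.3] yaw -1.545 toolz [-0.25 -0.05 -0.97]
[[-0.009, 0.032, -0.001], 0.0]
[[-0.009, 0.032, -0.001], 0.0]
[[-0.009, 0.032, -0.001], 0.0]
[[-0.009, 0.032, -0.001], 0.0]
[[-0.009, 0.032, -0.001], 0.0]
[[-0.009, 0.032, -0.001], 0.0]
[[-0.009, 0.032, -0.001], 0.0]
[[-0.004, 0.027, 0.002], -0.018]
[[-0.004, 0.026, 0.002], -0.018]
[[-0.005, 0.026, 0.002], -0.018]
[[-0.005, 0.026, 0.002], -0.018]
[[-0.006, 0.026, 0.002], -0.018]
[[-0.006, 0.026, 0.002], -0.018]
```

View pics/t35c.png

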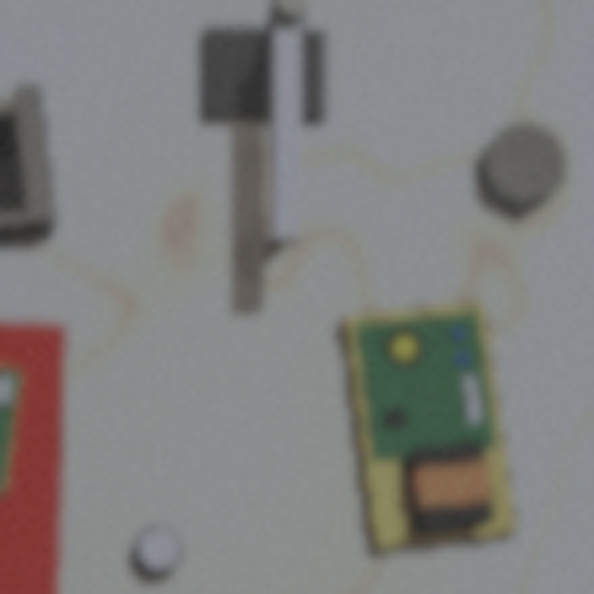

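View pics/s35c.png

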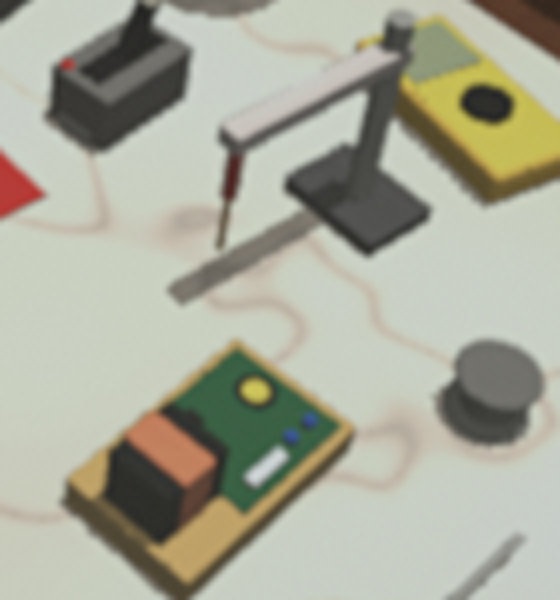

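```bash
python3 -c "
from h import *
print('tip',pix2w('side',394.6,241.4,37).round(1),'pad side',pix2w('side',403.6,277.4,27).round(1),'pad top',pix2w('top',409.4,189,27).round(1),'trafo top',pix2w('top',418.1,214.8,70).round(1))
"
```

```text
tip [ 606.3 -219.8   37. ] pad side [ 553.1 -310.3   27. ] pad top [ 555.2 -306.4   27. ] trafo top [ 460.9 -328.2   70. ]
```

Emit:
apply_moves([
  [[-0.009,0.032,-0.004],0,0.6],
  [[-0.009,0.034,-0.004],0,1],
  [[-0.009,0.034,-0.004],0,1],
  [[-0.009,0.034,-0.002],0,1],
  [[-0.009,0.034,-0.002],0,1],
  [[-0.008,0.034,0],-0.018,1],
  [[-0.005,0.034,0],-0.018,1],
  [[-0.005,0.034,0],-0.018,1],
  [[-0.005,0.034,0],-0.018,1],
  [[-0.005,0.034,0],-0.018,1],
])

```text
clock: 61.25
eef_pos: [485.3, -239.3, 134.9]
tcp_rot: [0.013, 0.988, 0.059, -0.145]
contact_force: [1.3, 0.1, -0.4]
grip_width: 85.5
```

```bash
python3 -c "
from h import *
s=st();snap('wrist','w36.png')"
```

```text
clock 61.2 pos [ 485.3 -239.3  134.9] yaw -1.451 tilt 0.292 toolz [-0.28 -0.04 -0.96] toolx [ 0.95  0.11 -0.29] j [-0.5   0.33  1.75 -0.18  1.31  1.02] w 85.5 F [ 1.3  0.1 -0.4] T [ 0.07 -0.21  0.  ]
```

View pics/w36.png

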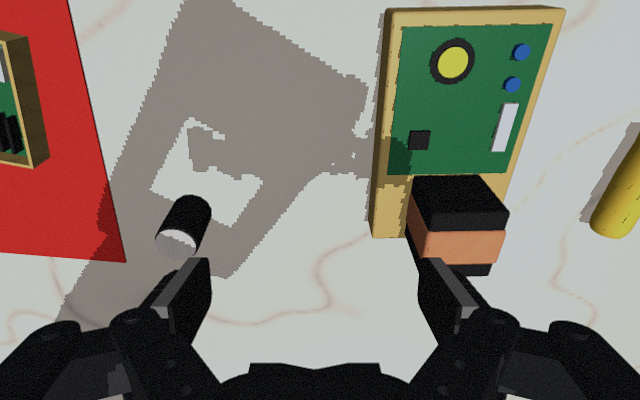

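```bash
python3 -c "
from h import *
mvr([(466,-327,115,0,4),(466,-327,60,0,4)])"
```

```text
clock 61.3 pos [ 485.1 -243.7  135.3] yaw -1.452 toolz [-0.28 -0.05 -0.96]
[[-0.005, 0.02, 0.007], 0.0]
[[-0.005, 0.02, 0.007], 0.0]
[[-0.005, 0.02, 0.007], 0.0]
[[-0.005, 0.02, 0.007], 0.0]
[[0.004, -0.0, 0.013], 0.0]
[[0.004, -0.0, 0.013], 0.0]
[[0.004, -0.0, 0.013], 0.0]
[[0.004, -0.0, 0.013], 0.0]
```

Emit:
apply_moves([
  [[-0.005,0.02,0.006],0,1],
  [[-0.005,0.02,0.006],0,1],
  [[-0.005,0.02,0.006],0,1],
  [[-0.005,0.02,0.006],0,1],
  [[0,0,0],0,1],
  [[0,0,0],0,1],
  [[0,0,0],0,1],
  [[0,0,0],0,1],
  [[0,0,0],0,1],
  [[0,0,0],0,1],
])

```text
clock: 62.55
eef_pos: [465.0, -327.0, 113.1]
tcp_rot: [0.011, 0.987, 0.058, -0.148]
contact_force: [0.5, 0.3, 0.4]
grip_width: 85.4
```

```bash
python3 -c "
from h import *
s=st();snap('wrist','w37.png')
mvr([(466,-327,60,0,5)])"
```

```text
clock 62.5 pos [ 465.  -327.   113.1] yaw -1.453 tilt 0.297 toolz [-0.29 -0.04 -0.96] toolx [ 0.95  0.11 -0.29] j [-0.64  0.4   1.7  -0.22  1.27  0.91] w 85.4 F [0.5 0.3 0.4] T [ 0.09 -0.1   0.01]
clock 62.6 pos [ 465.  -327.   113.1] yaw -1.453 toolz [-0.29 -0.04 -0.96]
[[0.003, -0.0, 0.01], 0.0]
[[0.003, -0.0, 0.01], 0.0]
[[0.003, -0.0, 0.01], 0.0]
[[0.003, -0.0, 0.01], 0.0]
[[0.003, -0.0, 0.01], 0.0]
```

View pics/w37.png

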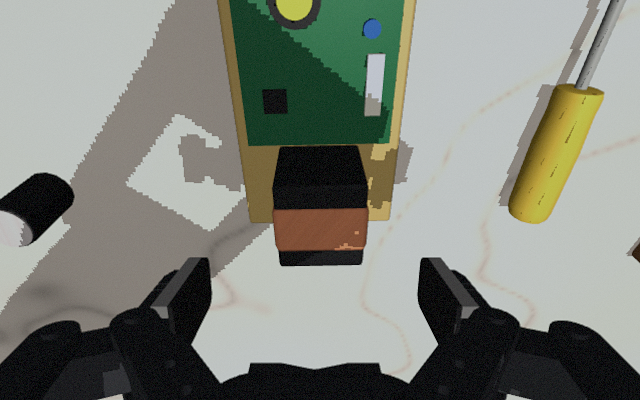

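Emit:
apply_moves([
  [[0.003,0,0.01],0,1],
  [[0.003,0,0.01],0,1],
  [[0.003,0,0.01],0,1],
  [[0.003,0,0.01],0,1],
  [[0.003,0,0.01],0,1],
  [[0,0,0],0,0.5],
  [[0,0,0],0,0.3],
  [[0,0,0],0,0.3],
  [[0,0,0],0,0.3],
  [[0,0,0],0,0.3],
])

```text
clock: 63.85
eef_pos: [464.6, -327.7, 56.4]
tcp_rot: [0.012, 0.987, 0.058, -0.148]
contact_force: [0.8, -1.0, -1.1]
grip_width: 43.3
```

```bash
python3 -c "
from h import *
s=st();p=s['eef_pos']
mvr([(p[0]+50,p[1]+86,p[2],0,9)])"
```

```text
clock 63.9 pos [ 464.6 -327.7   56.4] yaw -1.453 tilt 0.297 toolz [-0.29 -0.04 -0.96] toolx [ 0.95  0.11 -0.29] j [-0.64  0.48  1.71 -0.22  1.17  0.93] w 43.3 F [ 0.8 -1.  -1.1] T [-0.15 -0.11  0.09]
clock 63.9 pos [ 464.6 -327.7   56.4] yaw -1.453 toolz [-0.29 -0.04 -0.96]
[[0.006, -0.009, -0.002], 0.0]
[[0.006, -0.009, -0.002], 0.0]
[[0.006, -0.009, -0.002], 0.0]
[[0.006, -0.009, -0.002], 0.0]
[[0.006, -0.009, -0.002], 0.0]
[[0.006, -0.009, -0.002], 0.0]
[[0.006, -0.009, -0.002], 0.0]
[[0.006, -0.009, -0.002], 0.0]
[[0.006, -0.009, -0.002], 0.0]
```

Emit:
apply_moves([
  [[0.006,-0.009,-0.002],0,0.3],
  [[0.006,-0.009,-0.002],0,0.3],
  [[0.006,-0.009,-0.002],0,0.3],
  [[0.006,-0.009,-0.002],0,0.3],
  [[0.006,-0.009,-0.002],0,0.3],
  [[0.006,-0.009,-0.002],0,0.3],
  [[0.006,-0.009,-0.002],0,0.3],
  [[0.006,-0.009,-0.002],0,0.3],
  [[0,0,0],0,0.3],
  [[0,0,0],0,0.3],
])

```text
clock: 65.1
eef_pos: [508.7, -242.7, 56.4]
tcp_rot: [0.011, 0.987, 0.058, -0.148]
contact_force: [0.1, -1.7, -2.6]
grip_width: 43.3
```

```bash
python3 -c "
from h import *
s=st();b=ctrl.camera('side');snap('wrist','w38.png')
cv2.imwrite('pics/s38.png',cv2.resize(b[200:310,330:450],None,fx=5,fy=5,interpolation=cv2.INTER_CUBIC))"
```

```text
clock 65.1 pos [ 508.7 -242.7   56.4] yaw -1.452 tilt 0.299 toolz [-0.29 -0.04 -0.96] toolx [ 0.95  0.11 -0.29] j [-0.49  0.48  1.71 -0.18  1.2   1.06] w 43.3 F [ 0.1 -1.7 -2.6] T [-0.47 -0.06 -0.02]
```

View pics/s38.png

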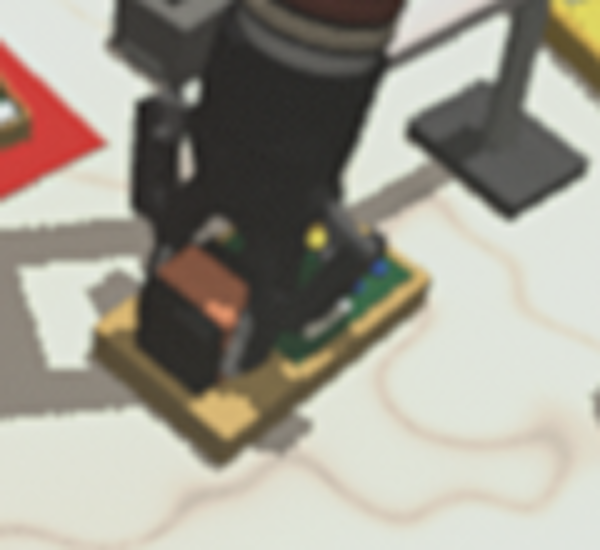

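View pics/w38.png

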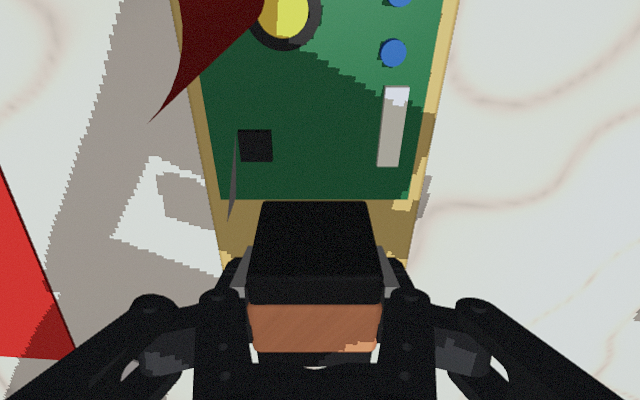

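```bash
python3 -c "
from h import *
print('pad wrist',pix2w('wrist',284,12,27).round(1))
p=np.array([485.1,-242.,135.2])
s=dict(ctrl.sense());s['eef_pos']=np.array([485.3,-239.3,134.9]);s['tcp_rot']=[0.013, 0.988, 0.059, -0.145];print(pix2w('wrist',452,62,27,s))
s['eef_pos']=np.array([465.0,-327.0,113.1]);s['tcp_rot']=[0.011, 0.987, 0.058, -0.148];print(pix2w('wrist',295,3,27,s))
print('pad side now', pix2w('side',330+318/5-.4,200+237/5-.4,27))
"
```

```text
pad wrist [ 597.7 -222.8   27. ]
[ 553.91153457 -306.87129557   27.        ]
[ 552.33401514 -308.23365302   27.        ]
pad side now [ 597.63519867 -225.78795546   27.        ]
```

Emit:
apply_moves([
  [[0.003,-0.002,-0.001],0,0.3],
  [[0.003,-0.001,-0.001],0,0.3],
  [[0.002,-0.001,-0.0005],0,0.3],
  [[0,0,0],0,0.3],
  [[0,0,0],0,0.3],
  [[0,0,0],0,0.3],
  [[0,0,0],0,0.3],
  [[0,0,0],0,0.3],
  [[0,0,0],0,0.3],
  [[0,0,0],0,0.3],
])

```text
clock: 66.45
eef_pos: [515.6, -238.5, 56.4]
tcp_rot: [0.01, 0.987, 0.057, -0.149]
contact_force: [-2.2, -2.1, -1.4]
grip_width: 43.3
```

```bash
python3 -c "
from h import *
s=st()"
```

```text
clock 66.5 pos [ 515.6 -238.5   56.4] yaw -1.455 tilt 0.301 toolz [-0.29 -0.04 -0.96] toolx [ 0.95  0.11 -0.3 ] j [-0.47  0.49  1.69 -0.18  1.21  1.07] w 43.3 F [-2.2 -2.1 -1.4] T [-0.31 -0.13 -0.08]
```

Emit:
apply_moves([
  [[0,0,0],0,1],
  [[0,0,0],0,1],
  [[0,0,0],0,1],
  [[-0.006,0,-0.014],0,1],
  [[-0.012,0,-0.016],0,1],
  [[-0.017,0,-0.016],0,1],
  [[-0.02,0,-0.018],0,1],
  [[-0.02,0,-0.018],0,1],
  [[-0.02,0,-0.018],0,1],
  [[-0.02,0,-0.018],0,1],
])

```text
clock: 67.7
eef_pos: [439.5, -247.2, 216.1]
tcp_rot: [0.012, 0.988, 0.058, -0.146]
contact_force: [-0.1, -0.6, 0.1]
grip_width: 85.3
```

```bash
python3 -c "
from h import *
s=st();b=ctrl.camera('side');snap('wrist','w40.png');t=ctrl.camera('top')
cv2.imwrite('pics/s40.png',cv2.resize(b[210:290,350:450],None,fx=7,fy=7,interpolation=cv2.INTER_CUBIC))
cv2.imwrite('pics/t40.png',cv2.resize(t[125:235,335:445],None,fx=5.4,fy=5.4,interpolation=cv2.INTER_CUBIC))"
```

```text
clock 67.7 pos [ 439.5 -247.2  216.1] yaw -1.453 tilt 0.294 toolz [-0.29 -0.04 -0.96] toolx [ 0.95  0.11 -0.29] j [-0.55  0.15  1.79 -0.19  1.43  0.95] w 85.3 F [-0.1 -0.6  0.1] T [ 0.   -0.14 -0.03]
```

View pics/s40.png

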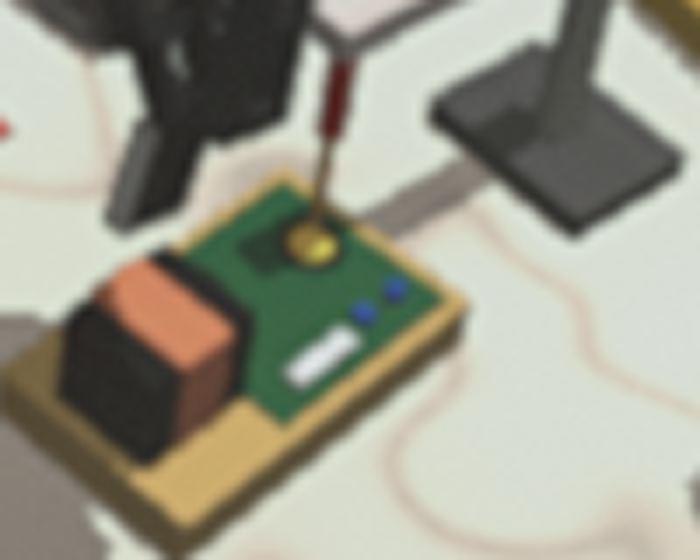

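View pics/w40.png

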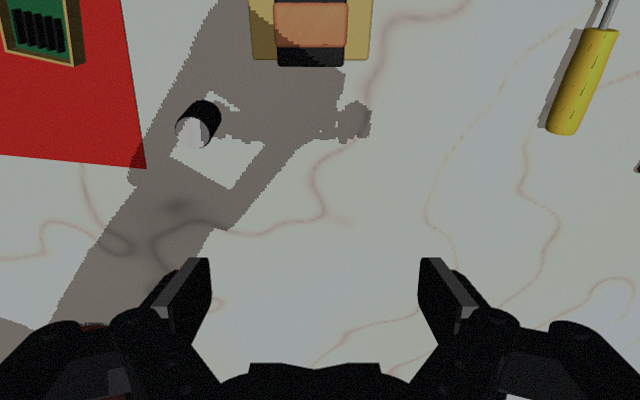

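View pics/t40.png

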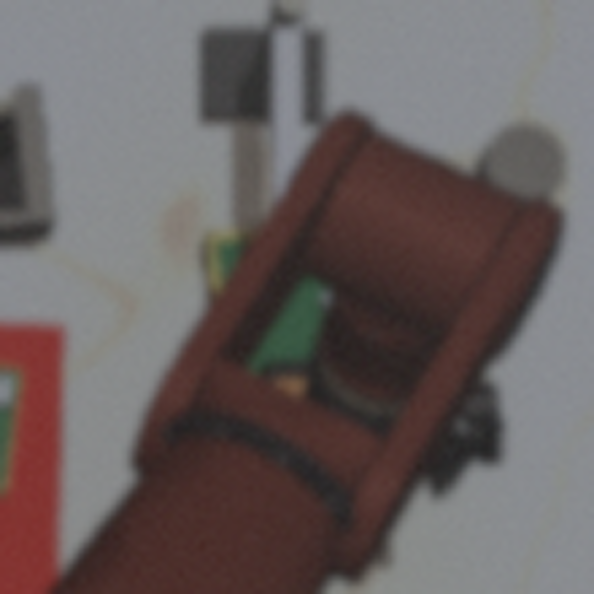

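The side view shows the tip at (394.9,241.4) and the pad centre at (394.9,244.7), which is the ~3 px drop expected for a pad directly below. Step 1 looks met, so next is the supply lever.

```bash
python3 -c "
from h import *
print(proj('side',(606.3,-219.8,37)),proj('side',(606.3,-219.8,27)))
mvr([(560,-80,215,0,4),(715,119,170,-0.14,6)])"
```

```text
(np.float64(394.6150451885137), np.float64(241.39230515620957)) (np.float64(394.139315518179), np.float64(244.0864967356442))
clock 67.8 pos [ 440.8 -247.8  216.4] yaw -1.454 toolz [-0.28 -0.04 -0.96]
[[0.033, -0.038, -0.01], 0.0]
[[0.033, -0.038, -0.01], 0.0]
[[0.033, -0.038, -0.01], 0.0]
[[0.033, -0.038, -0.01], 0.0]
[[0.03, -0.03, -0.002], -0.023]
[[0.031, -0.029, -0.002], -0.023]
[[0.032, -0.029, -0.002], -0.023]
[[0.032, -0.028, -0.002], -0.023]
[[0.033, -0.027, -0.002], -0.023]
[[0.034, -0.026, -0.002], -0.023]
```

Emit:
apply_moves([
  [[0.033,-0.038,-0.01],0,0],
  [[0.033,-0.038,-0.01],0,0],
  [[0.033,-0.038,-0.01],0,0],
  [[0.033,-0.038,-0.01],0,0],
  [[0.03,-0.03,-0.002],-0.023,0],
  [[0.031,-0.029,-0.002],-0.023,0],
  [[0.032,-0.029,-0.002],-0.023,0],
  [[0.032,-0.028,-0.002],-0.023,0],
  [[0.033,-0.027,-0.002],-0.023,0],
  [[0,0,0],0,0],
])

```text
clock: 69.1
eef_pos: [694.4, 98.3, 168.0]
tcp_rot: [0.003, 0.982, 0.115, -0.149]
contact_force: [-0.5, -0.3, -0.4]
grip_width: -0.2
```

```bash
python3 -c "
from h import *
s=st();snap('wrist','w41.png')
mvr([(726,121,130,0,4),(724,121,100,0,3)])"
```

```text
clock 69.1 pos [694.4  98.3 168. ] yaw -1.342 tilt 0.300 toolz [-0.29 -0.04 -0.96] toolx [ 0.93  0.23 -0.29] j [ 0.05  0.63  1.25 -0.02  1.56  1.39] w -0.2 F [-0.5 -0.3 -0.4] T [ 0.03 -0.17  0.02]
clock 69.2 pos [693.8  96.9 168.3] yaw -1.343 toolz [-0.29 -0.04 -0.96]
[[0.012, -0.004, 0.007], 0.0]
[[0.012, -0.004, 0.007], 0.0]
[[0.012, -0.004, 0.007], 0.0]
[[0.012, -0.004, 0.007], 0.0]
[[0.002, 0.0, 0.01], 0.0]
[[0.002, 0.0, 0.01], 0.0]
[[0.002, 0.0, 0.01], 0.0]
```

View pics/w41.png

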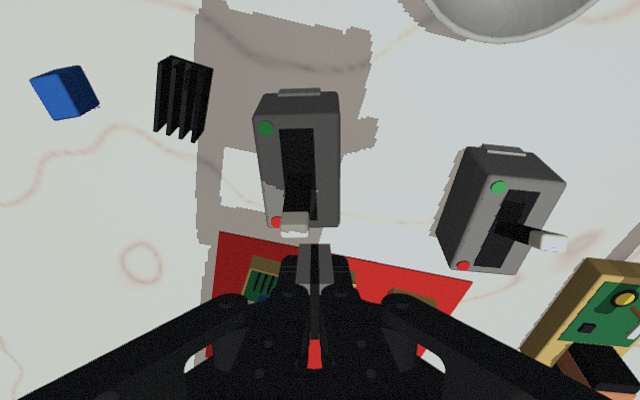

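```bash
python3 -c "
from h import *
s=ctrl.sense();s=dict(s);s['eef_pos']=np.array([694.1,97.6,168.1])
print('lever',pix2w('wrist',294,226,101,s).round(1))
print('box far end top', pix2w('wrist',255,116,50,s).round(1),pix2w('wrist',340,111,50,s).round(1),'near',pix2w('wrist',340,224,50,s).round(1),pix2w('wrist',264,228,50,s).round(1))"
```

```text
lever [670.7 106.1 101. ]
box far end top [709.3 142.5  50. ] [724.8  92.2  50. ] near [641.1  69.1  50. ] [623.1 123.8  50. ]
```

Emit:
apply_moves([
  [[0.013,-0.004,0.007],0,0],
  [[0.013,-0.004,0.007],0,0],
  [[0.012,-0.004,0.007],0,0],
  [[0.012,-0.004,0.007],0,0],
  [[0.002,0,0.01],0,0],
  [[0.002,0,0.01],0,0],
  [[0.002,0,0.009],0,0],
  [[0,0,0],0,0],
  [[0,0,0],0,0],
  [[0,0,0],0,0],
])

```text
clock: 70.4
eef_pos: [726.0, 120.5, 92.6]
tcp_rot: [0.003, 0.982, 0.112, -0.151]
contact_force: [0.4, -0.2, 0.1]
grip_width: 0.0
```

```bash
python3 -c "
from h import *
s=st();p=s['eef_pos']
mvr([(675+.967*13+7.3,107+.255*13+1,98,0,6),(675+.967*3+7.3,107+.255*3+1,98,0,3)])
sidecrop('s42.png',(680,105,80))"
```

```text
clock 70.4 pos [726.  120.5  92.6] yaw -1.347 tilt 0.303 toolz [-0.3  -0.04 -0.95] toolx [ 0.93  0.22 -0.3 ] j [ 0.08  0.78  1.16 -0.02  1.5   1.42] w 0.0 F [ 0.4 -0.2  0.1] T [ 0.02 -0.12 -0.03]
clock 70.4 pos [726.  120.5  92.6] yaw -1.347 toolz [-0.3  -0.04 -0.95]
[[-0.005, 0.0, 0.001], 0.0]
[[-0.005, 0.0, 0.001], 0.0]
[[-0.005, 0.0, 0.001], 0.0]
[[-0.005, 0.0, 0.001], 0.0]
[[-0.005, 0.0, 0.001], 0.0]
[[-0.005, 0.0, 0.001], 0.0]
[[-0.003, 0.0, 0.001], 0.0]
[[-0.003, 0.0, 0.001], 0.0]
[[-0.003, 0.0, 0.001], 0.0]
crop origin 261 96 scale 5.0
```

View pics/s42.png

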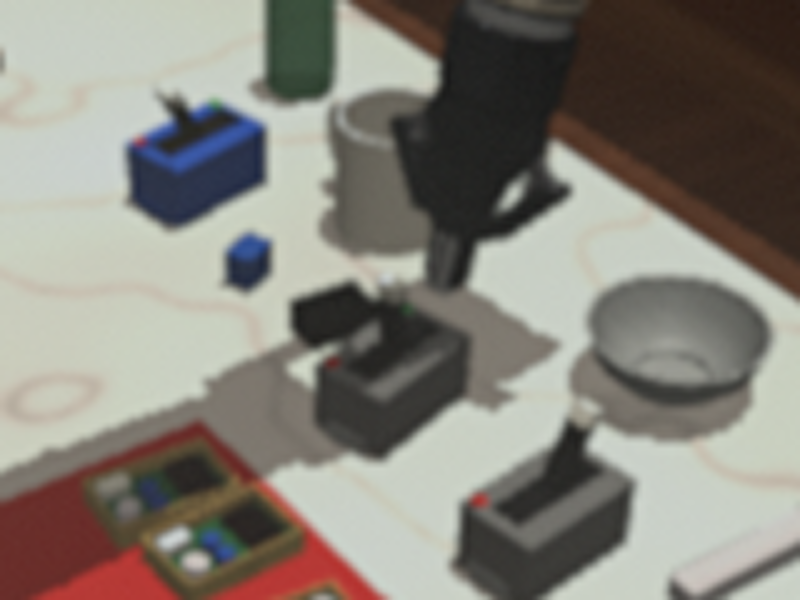

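Emit:
apply_moves([
  [[-0.005,0,0.0015],0,0],
  [[-0.005,0,0.0015],0,0],
  [[-0.005,0,0.0015],0,0],
  [[-0.005,0,0.0015],0,0],
  [[-0.005,0,0.0015],0,0],
  [[-0.005,0,0.0015],0,0],
  [[-0.005,0,0.0015],0,0],
  [[-0.004,0,0.001],0,0],
  [[-0.004,0,0.001],0,0],
  [[-0.003,0,0.001],0,0],
])

```text
clock: 71.7
eef_pos: [680.2, 109.8, 95.6]
tcp_rot: [0.003, 0.983, 0.112, -0.145]
contact_force: [3.7, 0.7, -0.4]
grip_width: -0.1
```

```bash
python3 -c "
from h import *
s=st();sidecrop('s43.png',(680,105,80),r=40);snap('wrist','w43.png')"
```

```text
clock 71.7 pos [680.2 109.8  95.6] yaw -1.347 tilt 0.291 toolz [-0.28 -0.04 -0.96] toolx [ 0.93  0.22 -0.29] j [ 0.07  0.67  1.32 -0.02  1.43  1.42] w -0.1 F [ 3.7  0.7 -0.4] T [ 0.18 -0.72 -0.03]
crop origin 288 116 scale 7.5
```

View pics/s43.png

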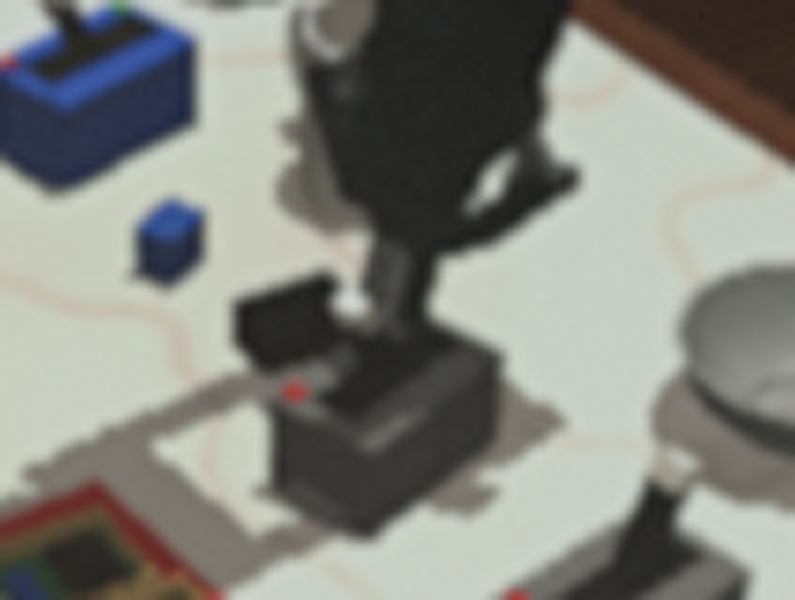

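Emit:
apply_moves([
  [[-0.004,0,0.001],0,0],
  [[-0.004,0,0.001],0,0],
  [[-0.004,0,0.001],0,0],
  [[-0.004,0,0.001],0,0],
  [[-0.004,0,0.001],0,0],
  [[-0.004,0,0.001],0,0],
  [[-0.005,0,0.001],0,0],
  [[-0.005,0,0.001],0,0],
  [[-0.005,0,0.001],0,0],
  [[-0.005,0,0.001],0,0],
])

```text
clock: 73.05
eef_pos: [668.7, 108.1, 110.4]
tcp_rot: [-0.002, 0.989, 0.113, -0.097]
contact_force: [8.8, 2.6, -1.3]
grip_width: -0.3
```

```bash
python3 -c "
from h import *
s=st();sidecrop('s44.png',(680,105,80),r=40)
for a in (0,.06,.2,.4):
    t=a-.5;u,v=proj('side',(674.6+58*np.sin(t)*.967,107+58*np.sin(t)*.255,45+58*np.cos(t)));print(a,(u-288)*7.5,(v-116)*7.5)"
```

```text
clock 73.0 pos [668.7 108.1 110.4] yaw -1.346 tilt 0.195 toolz [-0.19 -0.02 -0.98] toolx [ 0.96  0.22 -0.19] j [ 0.06  0.58  1.43 -0.01  1.33  1.41] w -0.3 F [ 8.8  2.6 -1.3] T [ 0.53 -1.78 -0.  ]
crop origin 288 116 scale 7.5
0 343.29529301868035 302.0535897297749
0.06 348.34643994832504 295.33143489247846
0.2 360.57774579799997 280.87337541291106
0.4 378.6810444619627 263.68322679807795
```

View pics/s44.png

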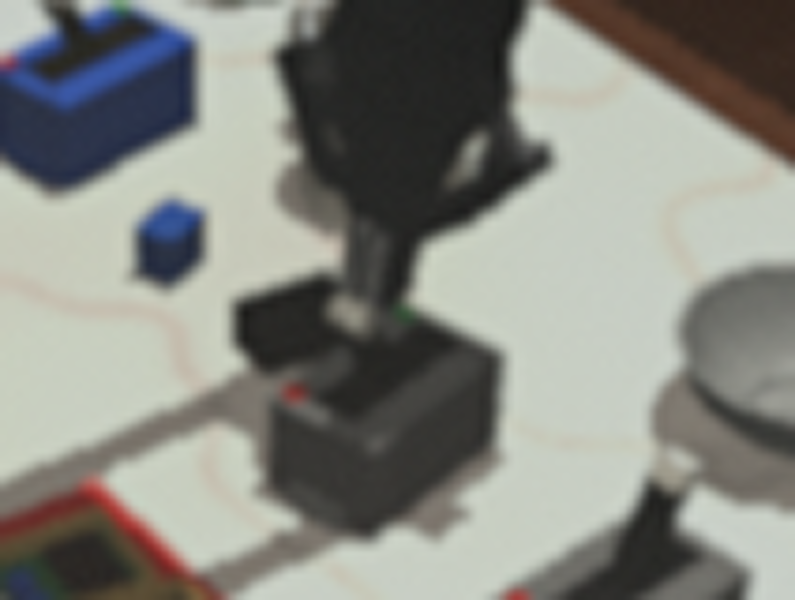

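Emit:
apply_moves([
  [[0.004,0,-0.02],0,0],
  [[0,0,-0.022],0,0],
  [[-0.022,0,0.004],0,0],
  [[-0.022,0,0.004],0,0],
  [[-0.022,0,0.004],0,0],
  [[0.003,0,0.016],0,0],
  [[0.003,0,0.016],0,0],
  [[0.003,0,0.016],0,0],
  [[0,0,0],0,0],
  [[0,0,0],0,0],
])

```text
clock: 74.35
eef_pos: [608.3, 94.1, 103.7]
tcp_rot: [-0.001, 0.988, 0.113, -0.107]
contact_force: [0.3, 0.0, -0.7]
grip_width: 0.3
```

```bash
python3 -c "
from h import *
s=st();sidecrop('s45.png',(660,105,80),r=40)
mvr([(675,107,97,0,10)])"
```

```text
clock 74.3 pos [608.3  94.1 103.7] yaw -1.346 tilt 0.214 toolz [-0.21 -0.02 -0.98] toolx [ 0.95  0.22 -0.21] j [ 0.05  0.48  1.59 -0.01  1.29  1.39] w 0.3 F [ 0.3  0.  -0.7] T [ 0.03 -0.11  0.03]
crop origin 282 118 scale 7.5
clock 74.4 pos [608.   94.1 103.6] yaw -1.346 toolz [-0.21 -0.02 -0.98]
[[0.007, 0.0, -0.001], 0.0]
[[0.007, 0.0, -0.001], 0.0]
[[0.007, 0.0, -0.001], 0.0]
[[0.007, 0.0, -0.001], 0.0]
[[0.007, 0.0, -0.001], 0.0]
[[0.007, 0.0, -0.001], 0.0]
[[0.007, 0.0, -0.001], 0.0]
[[0.007, 0.0, -0.001], 0.0]
[[0.007, 0.0, -0.001], 0.0]
[[0.007, 0.0, -0.001], 0.0]
```

View pics/s45.png

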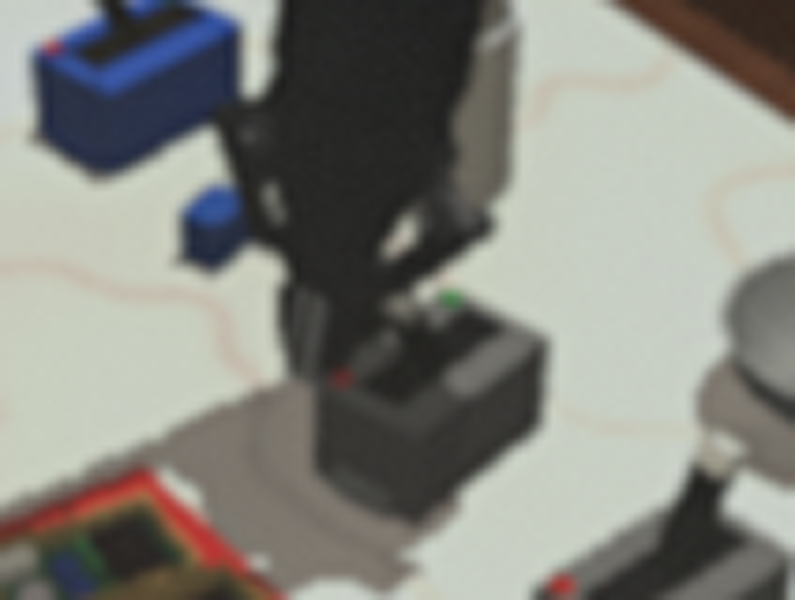

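Emit:
apply_moves([
  [[0.008,0,-0.001],0,0],
  [[0.008,0,-0.001],0,0],
  [[0.008,0,-0.001],0,0],
  [[0.008,0,-0.001],0,0],
  [[0.008,0,-0.001],0,0],
  [[0.008,0,-0.001],0,0],
  [[0.007,0,-0.001],0,0],
  [[0.006,0,-0.001],0,0],
  [[0.005,0,-0.001],0,0],
  [[0.005,0,-0.001],0,0],
])

```text
clock: 75.65
eef_pos: [679.2, 111.3, 100.6]
tcp_rot: [-0.001, 0.987, 0.113, -0.113]
contact_force: [-10.7, -1.7, 4.3]
grip_width: -0.1
```

Emit:
apply_moves([
  [[0.005,0,-0.001],0,0],
  [[0.005,0,-0.001],0,0],
  [[0.005,0,-0.001],0,0],
  [[0.004,0,-0.001],0,0],
  [[0.004,0,-0.001],0,0],
  [[0.004,0,-0.001],0,0],
  [[0.004,0,-0.001],0,0],
  [[0.004,0,-0.001],0,0],
  [[0,0,0],0,0],
  [[0,0,0],0,0],
])

```text
clock: 76.9
eef_pos: [681.3, 111.6, 101.0]
tcp_rot: [0.004, 0.98, 0.113, -0.165]
contact_force: [-3.0, -0.2, 1.7]
grip_width: -0.3
```

```bash
python3 -c "
from h import *
s=st();sidecrop('s46.png',(680,105,80),r=40)
for a in (.8,.94,1.0):
    t=a-.5;u,v=proj('side',(674.6+58*np.sin(t)*.967,107+58*np.sin(t)*.255,45+58*np.cos(t)));print(a,(u-288)*7.5,(v-116)*7.5)"
```

```text
clock 76.9 pos [681.3 111.6 101. ] yaw -1.347 tilt 0.332 toolz [-0.32 -0.04 -0.95] toolx [ 0.92  0.22 -0.32] j [ 0.07  0.7   1.28 -0.02  1.49  1.42] w -0.3 F [-3.  -0.2  1.7] T [ 0.03  0.34 -0.02]
crop origin 288 116 scale 7.5
0.8 414.15246724967733 243.85085459240614
0.94 425.45286904053125 241.90655709048315
1.0 430.016458457053 241.88203600683508
```

View pics/s46.png

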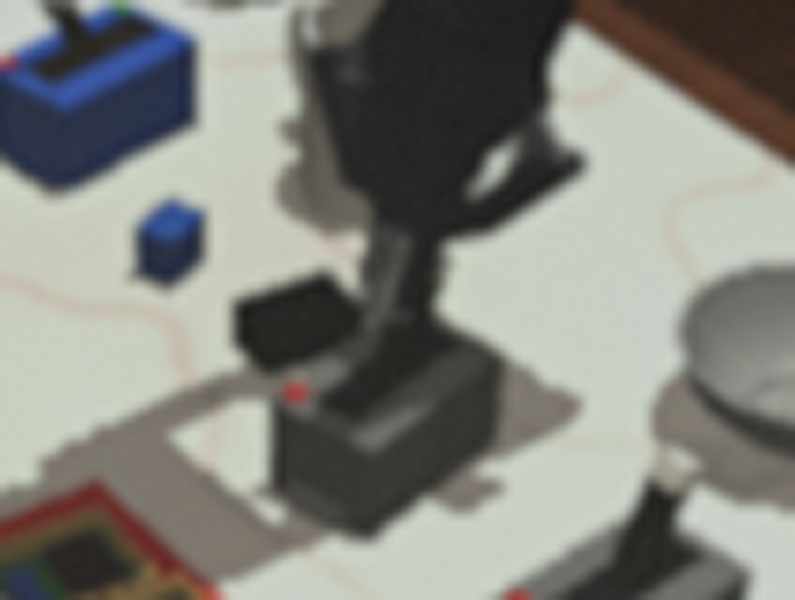

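Emit:
apply_moves([
  [[-0.014,0,0.003],0,0],
  [[-0.02,0,0.005],0,0],
  [[-0.02,0,0.005],0,0],
  [[-0.015,0,-0.01],0,0],
  [[-0.012,0,-0.025],0,0],
  [[-0.01,0,-0.03],0,0],
  [[-0.01,0,-0.03],0,0],
  [[-0.01,0,-0.03],0,0],
  [[-0.02,0.01,-0.02],0,0],
  [[0,0,0],0,0],
])

```text
clock: 78.2
eef_pos: [613.0, 78.0, 270.0]
tcp_rot: [0.005, 0.983, 0.112, -0.146]
contact_force: [-0.6, -0.0, 0.3]
grip_width: 0.4
```

```bash
python3 -c "
from h import *
s=st();snap('wrist','w47.png');b=snap('side','s47f.png')
cv2.imwrite('pics/s47.png',cv2.resize(b[120:270,260:460],None,fx=4,fy=4,interpolation=cv2.INTER_CUBIC))"
```

```text
clock 78.2 pos [613.  78. 270.] yaw -1.346 tilt 0.294 toolz [-0.29 -0.04 -0.96] toolx [ 0.93  0.22 -0.29] j [ 0.03  0.37  1.42 -0.04  1.64  1.37] w 0.4 F [-0.6 -0.   0.3] T [-0.01 -0.16  0.01]
```

View pics/s47.png

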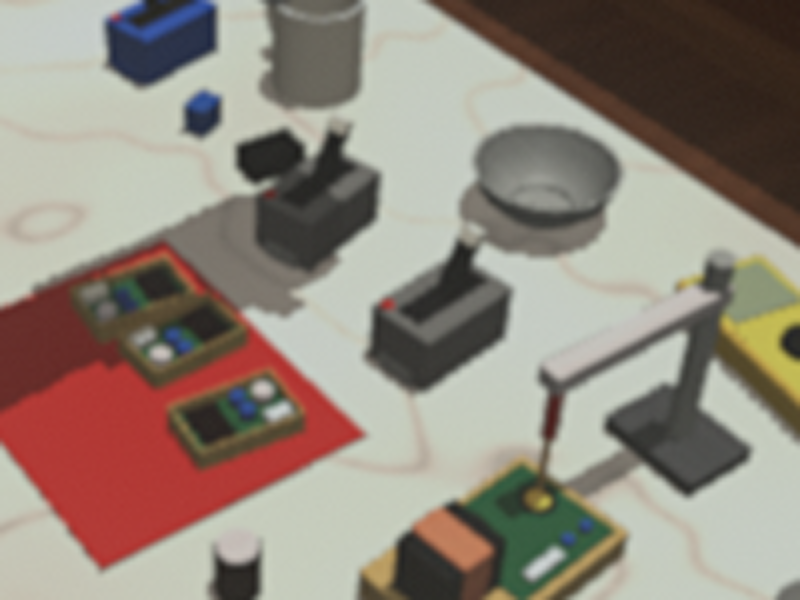

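View pics/w47.png

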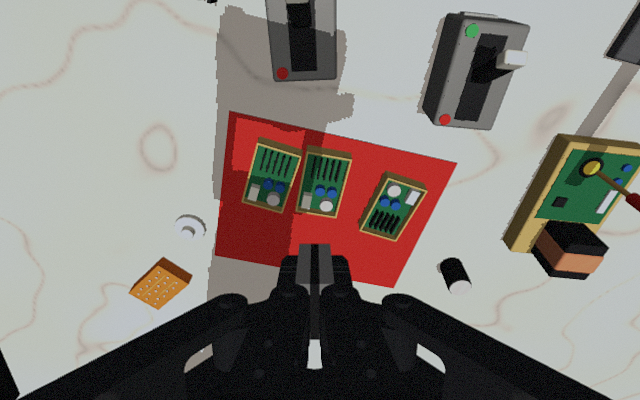

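```bash
python3 -c "
from h import *
b=cv2.imread('pics/s47f.png')
a=cv2.resize(b[140:190,315:365],None,fx=8,fy=8,interpolation=cv2.INTER_CUBIC);c=cv2.resize(b[165:215,350:400],None,fx=8,fy=8,interpolation=cv2.INTER_CUBIC)
cv2.imwrite('pics/lev.png',np.hstack([a,c]))
for cx,cy,yaw,u0,v0 in((674.6,107,.26,315,140),(664,-48.4,.1,350,165)):
  for t in (-.1+.5-.5+.35,.44,.5):
    u,v=proj('side',(cx+58*np.sin(t)*np.cos(yaw),cy+58*np.sin(t)*np.sin(yaw),45+58*np.cos(t)));print(t+.5,(u-u0)*8,(v-v0)*8)
"
```

```text
0.75 221.18940014999498 69.50204150513332
0.94 237.70273067372045 65.98341108880709
1.0 242.55646930567173 65.95107687740779
0.75 192.68584105490118 91.55897562680457
0.94 212.52475044448056 88.11984583706453
1.0 218.29351684468975 88.14451775121756
```

View pics/lev.png

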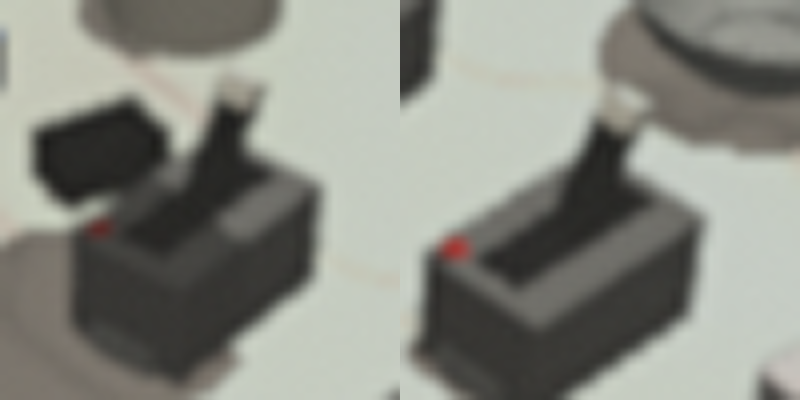

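```bash
python3 -c "
from h import *
print(ctrl.close_job())"
```

```text
the job is handed in; nothing more can be done
None
```

I finished all the steps and handed the job in. The hand-in gives no verdict, so what follows rests on my own camera and force checks.

- **Boards:** three were present (board_d was absent). I flipped each one by rolling it in the grip against the socket breaker's fixed wall. All three show component side up and flat on the red mat. The third first came down with an edge on its neighbour, so I pushed it clear; the two now lie very close together, side by side.
- **Chassis:** I slid it along the bench by its transformer without lifting it. In the last side image the pad is about 1 mm from directly under the probe tip.
- **Supply breaker:** I pushed the lever to its off stop, reaching 8.8 N, with the tip near its predicted fully-off pixel. I then threw it to its on stop, reaching 10.7 N with no further travel. The final crop puts the lever tip near its predicted fully-on position, but the pixels alone are only good to about 0.07 rad. The evidence that it is fully on is mainly the hard stop.
- **Socket breaker and bystanders:** the socket lever still leans on. I saw no bystander moved, though I did not re-measure them. The robot ended clear of everything.
- **Side effects:** pressing tilted the tool by up to about 0.4 rad. I levelled it twice by pressing a finger on the socket breaker's box, with a brief wrist force of 53 N on the first press. Board 1 also shifted on the mat partway through without my moving it, and stayed on.

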